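# Shake out the faulty battery packs and lock the sound ones in the charging dock

## Robot

A 6-joint arm with a two-finger parallel gripper is mounted at the origin on the work surface. World frame = base frame: x ahead of the robot, y to its left, z up, the work surface at z = 0. Lengths are in mm, angles in degrees, forces in N, time in s.
With the tool pointing down it reaches from about 300 to 850 mm from the base axis. Payload 4.2 kg.
Tool frame: the origin (TCP) lies between the finger pads; the fingertips stand 14 mm ahead of it and the grasp point (between the pads) lies 5 mm behind it (env.finger_overhang is the distance from the TCP to the fingertips, in mm); z points along the fingers, y is the line along which they close (so a half turn about z gives the same grasp; the last joint's range is limited). The gripper opens to 91 mm and grips with 3 to 60 N. Pads are 32 mm wide; open, the fingers measure 118 mm over their backs; the gripper's body (76 mm by 178 mm) begins 60 mm behind the grasp point.
Start: joints at [-1.146, 18.312, 89.639, -0, 72.044, -1.146], TCP at [575.015, 0, 227.976] pointing down, gripper open.
Joint ranges: [-177.97, 177.97], [-48.28, 115.42], [12.27, 149.76], [-77.06, 257.06], [2.81, 150.46], [-146.56, 146.56]. Speed limits (degrees/s): [147.25, 147.25, 180, 180, 180, 180].

## Interface

Orientations are given as [roll, pitch, yaw] about the fixed x, y, z axes, in that order (R = Rz(yaw) Ry(pitch) Rx(roll)).
In Python, from workcell import status, cams, env, finder gives the robot as it stands.
- The arm moves only by the tool apply_moves, never from a script. Its argument "increments" is a list of rows, each a list of 7 numbers: the opening, from -1 (shut) to 1 (fully open), then the shift along the world's x, y, z in m, then the turn, a rotation vector about the world's x, y, z in degrees. In form: [[gripper, x, y, z, ax, ay, az], ...]. A call has 1 to 5 rows; each row shifts and turns the commanded pose from where the row before left it; what a row does not reach is not made up. A row lasts 1/12 s, in which the tool goes at most 41.7 mm and 7.16 degrees, less where a joint would pass 70% of its speed; a pose out of reach is approached as far as the arm can. A call with a gripper value outside its range is refused whole. The fingers move at their own pace and stop on an object; "newtons" is the grip in N (left out, the last holds). Time passes only in rows, so rows that do not move let the fingers close. It gives the time, the measured TCP pose, the force, the opening and the grip force at its end, in the units of the state.
- status.state(): the state, without advancing time (a new reading comes with each control period).
- cams.grab_frame(name): name is "scene" or "side" or "wrist"; returns a dict with "color" (420x560x3 uint8, red, green, blue), "intrinsics" (3x3 intrinsics, pixels), "R" (3x3) and "t" (3): a world point X has camera coordinates R X + t. Camera axes: x right, y down, z forward; pixel columns grow to the right and rows downward; lengths in mm; the calibration is good to about 2 mm. A picture is of the moment at which its call begins. There is no depth.
- env.job_done(): hands the job in; it is judged then, once.
Trained networks look in the newest picture that a camera, given by its name, has taken for a name from the list of things; names that differ only in an ending like _2 or _b are one class to them, and where a whole thing is asked for, a point or a joint stands for the part that bears it (a point fixed in the world has none). Each returns a list of dicts, best first, with "score" (0 to 1); they miss things now and then, are a little off and sometimes report something else, mostly with a low value. They report only what shows in the picture. A call takes as long as a camera call. They do not tell look-alikes from the thing itself.
- finder.boxes_of(query, camera): "rect" ([left, top, width, height] in pixels, round what is visible of it).
- finder.trace(query, camera): "pixels" (420x560 bool, what is visible of it) and "rect" ([left, top, width, height] in pixels, round what is visible of it).
The state is a dict: "time_s": time; "qpos": joint angles; "qvel": joint speeds; "effort": joint torques, N m; "ee_pos": TCP position; "ee_rot": TCP orientation; "force": force on the tool from outside, world axes, zero at the start; "torque": the same for the moment, N m; "gripper_width": finger opening in mm; "gripper_force": force on a finger pad.
Only numpy, scipy, OpenCV 4.12 (cv2) and the standard library are available. Lean on these libraries where they do the work, as an engineer would, in place of code of your own. Each camera call takes 0.05 s, during which the arm holds its last target. There are 200 camera calls.

## Task

These sealed battery packs have come back from the washer, and some may have a core that has broken loose inside: tilt each pack end-down both ways to feel whether something slides inside it. Put every pack with a loose core into the red reject tray and drop every sound pack fully home into a pocket of the charging dock (any pocket); when all are sorted, swing the red locking bail fully shut over the dock. Leave the steel bowl, the jar and any spare keeper frame where they are.

Things in the scene. Friction and masses are not known exactly. Their poses are not given: they have to be found in the camera images.
- pack_a_mid (a point): sealed pack A: closed white box 120 mm long (x) by 40 x 40 mm, blue end caps; this point is its centre. 0.56 to 0.92 kg; all look alike. Sound: a keeper frame inside (keeper_a) holds the core. Faulty: no keeper, and the loose 0.25 kg core slides along x, 44 mm each way from the middle, when tilted end-down over 15 degrees (35 degrees for 0.5 s takes it across), and stays there once level. None if absent
- pack_b_mid (a point): sealed pack B: closed white box 120 mm long (x) by 40 x 40 mm, blue end caps; this point is its centre. 0.56 to 0.92 kg; all look alike. Sound: a keeper frame inside (keeper_b) holds the core. Faulty: no keeper, and the loose 0.25 kg core slides along x, 44 mm each way from the middle, when tilted end-down over 15 degrees (35 degrees for 0.5 s takes it across), and stays there once level. None if absent
- pack_c_mid (a point): sealed pack C: closed white box 120 mm long (x) by 40 x 40 mm, blue end caps; this point is its centre. 0.56 to 0.92 kg; all look alike. Sound: a keeper frame inside (keeper_c) holds the core. Faulty: no keeper, and the loose 0.25 kg core slides along x, 44 mm each way from the middle, when tilted end-down over 15 degrees (35 degrees for 0.5 s takes it across), and stays there once level. None if absent
- pack_d_mid (a point): sealed pack D: closed white box 120 mm long (x) by 40 x 40 mm, blue end caps; this point is its centre. 0.56 to 0.92 kg; all look alike. Sound: a keeper frame inside (keeper_d) holds the core. Faulty: no keeper, and the loose 0.25 kg core slides along x, 44 mm each way from the middle, when tilted end-down over 15 degrees (35 degrees for 0.5 s takes it across), and stays there once level. None if absent
- pocket_1 (a point): centre of a fully seated pack in pocket 1 of 3 in the grey dock, 20 mm above its floor (10 mm above the table). x along the pocket towards the hinge side, z up. Pocket 126 x 45 mm, black walls 18 mm high, open over the middle 68 mm of the long sides for fingers. Pockets lie 74 mm apart along y, pocket_2 in the middle, pocket_3 at +y. Packs fit either way round, any side up
- pocket_2 (a point): centre of a fully seated pack in pocket 2 of 3 in the grey dock, 20 mm above its floor (10 mm above the table). x along the pocket towards the hinge side, z up. Pocket 126 x 45 mm, black walls 18 mm high, open over the middle 68 mm of the long sides for fingers. Pockets lie 74 mm apart along y, pocket_2 in the middle, pocket_3 at +y. Packs fit either way round, any side up
- pocket_3 (a point): centre of a fully seated pack in pocket 3 of 3 in the grey dock, 20 mm above its floor (10 mm above the table). x along the pocket towards the hinge side, z up. Pocket 126 x 45 mm, black walls 18 mm high, open over the middle 68 mm of the long sides for fingers. Pockets lie 74 mm apart along y, pocket_2 in the middle, pocket_3 at +y. Packs fit either way round, any side up
- bail (a joint): angle of the dock's red wire locking bail (rad): 0 fully shut, its cross bar lying level across all three pockets 5 mm above seated packs; 1.57 standing upright; 2.0 fully back. It stays where it is left; about 2 N at the cross bar swings it
- bail_bar (a point): middle of the bail's cross bar, a round red bar 10 mm thick and 224 mm long parallel to the dock's y axis; it swings on a radius of 90 mm about bail_hinge and is 90 mm off the hinge towards -x of the dock when shut
- bail_hinge (a point): middle of the bail's hinge line, fixed to the dock, 60 mm above the table, 90 mm towards +x from pocket_2; its x and y axes are the dock's, and it is the centre of the bail's arc
- tray_in (a point): centre of the inner floor (4 mm above the table) of the red reject tray, fixed to the table; inside 220 mm (x) by 160 mm (y), walls 40 mm high above the table
- cup: bystander: small steel bowl, 68 mm across, 50 mm high, standing among the packs; origin under its centre. A bare yellow keeper frame (110 x 30 x 30 mm), spare, may also lie among the packs: leave it too
- jar: bystander: white jar with green lid, 90 mm high, 72 mm across; origin under its centre
Things that resemble listed ones, but are neither listed nor needed, are in the scene too. What is shaped like the part that bears pack_a_mid but green or turquoise is not meant.

How it is judged (in metres and radians):
On the way, in this order (a step that is already met when the one before it is completed fails the run):
1. every sound pack is seated in a dock pocket and every pack with a loose core is in the red tray, with the bail still open (above 0.6 rad) ((((distance between pack_a_mid and pocket_1 below 0.009 m and angle between the x axis of pack_a_mid and the x axis of pocket_1, either way round below 0.12 rad) or (distance between pack_a_mid and pocket_2 below 0.009 m and angle between the x axis of pack_a_mid and the x axis of pocket_2, either way round below 0.12 rad) or (distance between pack_a_mid and pocket_3 below 0.009 m and angle between the x axis of pack_a_mid and the x axis of pocket_3, either way round below 0.12 rad)) or (x of pack_a_mid in the frame of tray_in between -0.11 and 0.11 m and y of pack_a_mid in the frame of tray_in between -0.08 and 0.08 m and z of pack_a_mid in the frame of tray_in below 0.055 m)) and (distance between keeper_a_mid and pocket_1 below 0.011 m or distance between keeper_a_mid and pocket_2 below 0.011 m or distance between keeper_a_mid and pocket_3 below 0.011 m or distance of keeper_a_mid from where it was at the start of the episode below 0.06 m) and (distance between keeper_a_mid and pocket_1 below 0.011 m or distance between keeper_a_mid and pocket_2 below 0.011 m or distance between keeper_a_mid and pocket_3 below 0.011 m or distance of keeper_a_mid from where it was at the start of the episode below 0.06 m or (x of pack_a_mid in the frame of tray_in between -0.11 and 0.11 m and y of pack_a_mid in the frame of tray_in between -0.08 and 0.08 m and z of pack_a_mid in the frame of tray_in below 0.055 m)) and (((distance between pack_b_mid and pocket_1 below 0.009 m and angle between the x axis of pack_b_mid and the x axis of pocket_1, either way round below 0.12 rad) or (distance between pack_b_mid and pocket_2 below 0.009 m and angle between the x axis of pack_b_mid and the x axis of pocket_2, either way round below 0.12 rad) or (distance between pack_b_mid and pocket_3 below 0.009 m and angle between the x axis of pack_b_mid and the x axis of pocket_3, either way round below 0.12 rad)) or (x of pack_b_mid in the frame of tray_in between -0.11 and 0.11 m and y of pack_b_mid in the frame of tray_in between -0.08 and 0.08 m and z of pack_b_mid in the frame of tray_in below 0.055 m)) and (distance between keeper_b_mid and pocket_1 below 0.011 m or distance between keeper_b_mid and pocket_2 below 0.011 m or distance between keeper_b_mid and pocket_3 below 0.011 m or distance of keeper_b_mid from where it was at the start of the episode below 0.06 m) and (distance between keeper_b_mid and pocket_1 below 0.011 m or distance between keeper_b_mid and pocket_2 below 0.011 m or distance between keeper_b_mid and pocket_3 below 0.011 m or distance of keeper_b_mid from where it was at the start of the episode below 0.06 m or (x of pack_b_mid in the frame of tray_in between -0.11 and 0.11 m and y of pack_b_mid in the frame of tray_in between -0.08 and 0.08 m and z of pack_b_mid in the frame of tray_in below 0.055 m)) and (((distance between pack_c_mid and pocket_1 below 0.009 m and angle between the x axis of pack_c_mid and the x axis of pocket_1, either way round below 0.12 rad) or (distance between pack_c_mid and pocket_2 below 0.009 m and angle between the x axis of pack_c_mid and the x axis of pocket_2, either way round below 0.12 rad) or (distance between pack_c_mid and pocket_3 below 0.009 m and angle between the x axis of pack_c_mid and the x axis of pocket_3, either way round below 0.12 rad)) or (x of pack_c_mid in the frame of tray_in between -0.11 and 0.11 m and y of pack_c_mid in the frame of tray_in between -0.08 and 0.08 m and z of pack_c_mid in the frame of tray_in below 0.055 m)) and (distance between keeper_c_mid and pocket_1 below 0.011 m or distance between keeper_c_mid and pocket_2 below 0.011 m or distance between keeper_c_mid and pocket_3 below 0.011 m or distance of keeper_c_mid from where it was at the start of the episode below 0.06 m) and (distance between keeper_c_mid and pocket_1 below 0.011 m or distance between keeper_c_mid and pocket_2 below 0.011 m or distance between keeper_c_mid and pocket_3 below 0.011 m or distance of keeper_c_mid from where it was at the start of the episode below 0.06 m or (x of pack_c_mid in the frame of tray_in between -0.11 and 0.11 m and y of pack_c_mid in the frame of tray_in between -0.08 and 0.08 m and z of pack_c_mid in the frame of tray_in below 0.055 m)) and (((distance between pack_d_mid and pocket_1 below 0.009 m and angle between the x axis of pack_d_mid and the x axis of pocket_1, either way round below 0.12 rad) or (distance between pack_d_mid and pocket_2 below 0.009 m and angle between the x axis of pack_d_mid and the x axis of pocket_2, either way round below 0.12 rad) or (distance between pack_d_mid and pocket_3 below 0.009 m and angle between the x axis of pack_d_mid and the x axis of pocket_3, either way round below 0.12 rad)) or (x of pack_d_mid in the frame of tray_in between -0.11 and 0.11 m and y of pack_d_mid in the frame of tray_in between -0.08 and 0.08 m and z of pack_d_mid in the frame of tray_in below 0.055 m)) and (distance between keeper_d_mid and pocket_1 below 0.011 m or distance between keeper_d_mid and pocket_2 below 0.011 m or distance between keeper_d_mid and pocket_3 below 0.011 m or distance of keeper_d_mid from where it was at the start of the episode below 0.06 m) and (distance between keeper_d_mid and pocket_1 below 0.011 m or distance between keeper_d_mid and pocket_2 below 0.011 m or distance between keeper_d_mid and pocket_3 below 0.011 m or distance of keeper_d_mid from where it was at the start of the episode below 0.06 m or (x of pack_d_mid in the frame of tray_in between -0.11 and 0.11 m and y of pack_d_mid in the frame of tray_in between -0.08 and 0.08 m and z of pack_d_mid in the frame of tray_in below 0.055 m)) and value of joint bail above 0.6 rad), for 0.2 s.
2. the bail is swung fully shut (below 0.12 rad) (value of joint bail below 0.12 rad), for 0.2 s.
At the end, for the whole second after the job is handed in: each sound pack within 9 mm and 0.12 rad of a seated place in a dock pocket; each pack with a loose core in the red tray (centre between its walls, under 55 mm above its floor); bail below 0.12 rad; packs at rest; any spare keeper frame moved less than 60 mm ((((distance between pack_a_mid and pocket_1 below 0.009 m and angle between the x axis of pack_a_mid and the x axis of pocket_1, either way round below 0.12 rad) or (distance between pack_a_mid and pocket_2 below 0.009 m and angle between the x axis of pack_a_mid and the x axis of pocket_2, either way round below 0.12 rad) or (distance between pack_a_mid and pocket_3 below 0.009 m and angle between the x axis of pack_a_mid and the x axis of pocket_3, either way round below 0.12 rad)) or (x of pack_a_mid in the frame of tray_in between -0.11 and 0.11 m and y of pack_a_mid in the frame of tray_in between -0.08 and 0.08 m and z of pack_a_mid in the frame of tray_in below 0.055 m)) and (distance between keeper_a_mid and pocket_1 below 0.011 m or distance between keeper_a_mid and pocket_2 below 0.011 m or distance between keeper_a_mid and pocket_3 below 0.011 m or distance of keeper_a_mid from where it was at the start of the episode below 0.06 m) and (distance between keeper_a_mid and pocket_1 below 0.011 m or distance between keeper_a_mid and pocket_2 below 0.011 m or distance between keeper_a_mid and pocket_3 below 0.011 m or distance of keeper_a_mid from where it was at the start of the episode below 0.06 m or (x of pack_a_mid in the frame of tray_in between -0.11 and 0.11 m and y of pack_a_mid in the frame of tray_in between -0.08 and 0.08 m and z of pack_a_mid in the frame of tray_in below 0.055 m)) and (((distance between pack_b_mid and pocket_1 below 0.009 m and angle between the x axis of pack_b_mid and the x axis of pocket_1, either way round below 0.12 rad) or (distance between pack_b_mid and pocket_2 below 0.009 m and angle between the x axis of pack_b_mid and the x axis of pocket_2, either way round below 0.12 rad) or (distance between pack_b_mid and pocket_3 below 0.009 m and angle between the x axis of pack_b_mid and the x axis of pocket_3, either way round below 0.12 rad)) or (x of pack_b_mid in the frame of tray_in between -0.11 and 0.11 m and y of pack_b_mid in the frame of tray_in between -0.08 and 0.08 m and z of pack_b_mid in the frame of tray_in below 0.055 m)) and (distance between keeper_b_mid and pocket_1 below 0.011 m or distance between keeper_b_mid and pocket_2 below 0.011 m or distance between keeper_b_mid and pocket_3 below 0.011 m or distance of keeper_b_mid from where it was at the start of the episode below 0.06 m) and (distance between keeper_b_mid and pocket_1 below 0.011 m or distance between keeper_b_mid and pocket_2 below 0.011 m or distance between keeper_b_mid and pocket_3 below 0.011 m or distance of keeper_b_mid from where it was at the start of the episode below 0.06 m or (x of pack_b_mid in the frame of tray_in between -0.11 and 0.11 m and y of pack_b_mid in the frame of tray_in between -0.08 and 0.08 m and z of pack_b_mid in the frame of tray_in below 0.055 m)) and (((distance between pack_c_mid and pocket_1 below 0.009 m and angle between the x axis of pack_c_mid and the x axis of pocket_1, either way round below 0.12 rad) or (distance between pack_c_mid and pocket_2 below 0.009 m and angle between the x axis of pack_c_mid and the x axis of pocket_2, either way round below 0.12 rad) or (distance between pack_c_mid and pocket_3 below 0.009 m and angle between the x axis of pack_c_mid and the x axis of pocket_3, either way round below 0.12 rad)) or (x of pack_c_mid in the frame of tray_in between -0.11 and 0.11 m and y of pack_c_mid in the frame of tray_in between -0.08 and 0.08 m and z of pack_c_mid in the frame of tray_in below 0.055 m)) and (distance between keeper_c_mid and pocket_1 below 0.011 m or distance between keeper_c_mid and pocket_2 below 0.011 m or distance between keeper_c_mid and pocket_3 below 0.011 m or distance of keeper_c_mid from where it was at the start of the episode below 0.06 m) and (distance between keeper_c_mid and pocket_1 below 0.011 m or distance between keeper_c_mid and pocket_2 below 0.011 m or distance between keeper_c_mid and pocket_3 below 0.011 m or distance of keeper_c_mid from where it was at the start of the episode below 0.06 m or (x of pack_c_mid in the frame of tray_in between -0.11 and 0.11 m and y of pack_c_mid in the frame of tray_in between -0.08 and 0.08 m and z of pack_c_mid in the frame of tray_in below 0.055 m)) and (((distance between pack_d_mid and pocket_1 below 0.009 m and angle between the x axis of pack_d_mid and the x axis of pocket_1, either way round below 0.12 rad) or (distance between pack_d_mid and pocket_2 below 0.009 m and angle between the x axis of pack_d_mid and the x axis of pocket_2, either way round below 0.12 rad) or (distance between pack_d_mid and pocket_3 below 0.009 m and angle between the x axis of pack_d_mid and the x axis of pocket_3, either way round below 0.12 rad)) or (x of pack_d_mid in the frame of tray_in between -0.11 and 0.11 m and y of pack_d_mid in the frame of tray_in between -0.08 and 0.08 m and z of pack_d_mid in the frame of tray_in below 0.055 m)) and (distance between keeper_d_mid and pocket_1 below 0.011 m or distance between keeper_d_mid and pocket_2 below 0.011 m or distance between keeper_d_mid and pocket_3 below 0.011 m or distance of keeper_d_mid from where it was at the start of the episode below 0.06 m) and (distance between keeper_d_mid and pocket_1 below 0.011 m or distance between keeper_d_mid and pocket_2 below 0.011 m or distance between keeper_d_mid and pocket_3 below 0.011 m or distance of keeper_d_mid from where it was at the start of the episode below 0.06 m or (x of pack_d_mid in the frame of tray_in between -0.11 and 0.11 m and y of pack_d_mid in the frame of tray_in between -0.08 and 0.08 m and z of pack_d_mid in the frame of tray_in below 0.055 m)) and linear speed of each of pack_a, pack_b, pack_c, pack_d below 0.03 m/s and value of joint bail below 0.12 rad); the robot touches nothing.
It fails at once if the cup is moved by more than 50 mm (distance of cup from where it was at the start of the episode above 0.05 m).
It fails at once if the jar is moved by more than 50 mm (distance of jar from where it was at the start of the episode above 0.05 m).
Of pack_a, pack_b, pack_c, pack_d only 3 to 4 are there at a start; the rules pass over those that are not, and their reading is None.
Of keeper_a, keeper_b, keeper_c, keeper_d only 2 to 3 are there at a start; the rules pass over those that are not, and their reading is None.
At some moment in a run one of pack_a, pack_b, pack_c, pack_d may be knocked a few centimetres aside while the robot is not near it.
Once in a run the grip may slacken for a moment while it holds something.
It also fails if it takes over 210 s, if anything falls off the work surface, if the arm or the gripper's body presses on something with over 40 N, if the wrist force passes 120 N, or if a joint passes its speed limit or range.

## Working session

There is one attempt and no reset: what is moved stays moved. The work goes in short steps, Python scripts to look and compute and a tool call to move; the robot and the scene stay as the last step left them, time stands still between calls to the robot, and variables do not carry over. Pictures are saved under pics/ and viewed, at most 14 in all, crops included, and the job is handed in when it is done.

Besides the shell and the picture viewer there is one more tool, called after ">>>" by a JSON object that holds its "fn" and its "kwargs". apply_moves: Moves the arm, as the interface text tells. Its arguments: {"type":"object","properties":{"increments":{"type":"array","items":{"type":"array","items":{"type":"number"}}},"newtons":{"type":"number"}},"required":["increments"]}

```bash
ls; mkdir -p pics; python3 - <<'E'
from workcell import status,cams,env,finder
import cv2
ims=[]
for c in("scene","side"):
    f=cams.grab_frame(c); print(c,f["intrinsics"].tolist(),f["R"].tolist(),f["t"].tolist())
    cv2.imwrite(f"pics/{c}0.png",cv2.resize(f["color"][:,:,::-1],(800,600),interpolation=cv2.INTER_CUBIC))
    for q in("pack_a_mid","bail_bar","tray_in","cup","jar","keeper_a_mid"):
        try:
            for b in finder.boxes_of(q,c): print(q,b["rect"],round(b["score"],2))
        except Exception as e: print(q,e)
s=status.state(); print(s["ee_pos"],s["ee_rot"],s["force"],s["torque"],s["time_s"])
E
```

```text
pics
scene [[475.5033646013249, 0.0, 282.4185892169843], [0.0, 475.5033646013249, 202.44279969091474], [0.0, 0.0, 1.0]] [[0.14541744633842396, 0.9893697703288411, 0.0011062820018943682], [0.7066370332804836, -0.10307867472264727, -0.7000277780302575], [-0.6924722878909798, 0.10257799167891131, -0.7141147569726822]] [-42.050122926150884, -264.52753855945105, 1386.2340593086071]
pack_a_mid [356.0, 138.2, 28.4, 42.9] 0.9
pack_a_mid [156.3, 159.2, 52.9, 31.0] 0.83
pack_a_mid [244.6, 203.2, 36.2, 52.1] 0.69
bail_bar [400.6, 233.5, 134.9, 41.1] 0.56
tray_in [53.5, 213.1, 101.7, 112.2] 0.89
cup [193.2, 243.0, 38.0, 33.8] 0.83
jar [173.4, 295.4, 44.6, 58.9] 0.91
keeper_a_mid it knows: bail, bail_bar, bail_hinge, cup, jar, pack_a_mid, pack_b_mid, pack_c_mid, pack_d_mid, pocket, tray_in
side [[399.7397347368628, 0.0, 284.32005631993576], [0.0, 399.7397347368628, 207.74821794402618], [0.0, 0.0, 1.0]] [[-0.9794269106864485, -0.2017744718883022, 0.0031605565010720607], [-0.13081384449340847, 0.6228979195947967, -0.7712884803063824], [0.15365762171807182, -0.7558341380611695, -0.6364778794500836]] [474.1569139284632, 140.7067643563199, 1061.8929892332753]
pack_a_mid [361.5, 174.6, 24.2, 30.5] 0.84
pack_a_mid [334.7, 292.1, 51.3, 30.2] 0.78
pack_a_mid [277.5, 203.6, 39.3, 17.9] 0.65
bail_bar [147.6, 226.7, 60.4, 106.5] 0.97
tray_in [273.7, 137.2, 58.5, 35.9] 0.6
tray_in [225.0, 154.1, 25.5, 31.5] 0.27
cup [266.6, 176.4, 20.9, 22.2] 0.91
cup [151.3, 222.4, 59.0, 110.9] 0.45
jar [224.3, 156.4, 26.0, 33.4] 0.83
jar [278.8, 202.3, 38.1, 23.4] 0.24
keeper_a_mid it knows: bail, bail_bar, bail_hinge, cup, jar, pack_a_mid, pack_b_mid, pack_c_mid, pack_d_mid, pocket, tray_in
[5.75026566e+02 1.43700587e-02 2.27985154e+02] [1.79992004e+02 4.85820408e-04 8.99992865e+01] [ 0.20708745 -0.07199258  0.0389885 ] [ 0.06469818 -0.01197991 -0.00985738] 0.6
```

View pics/scene0.png

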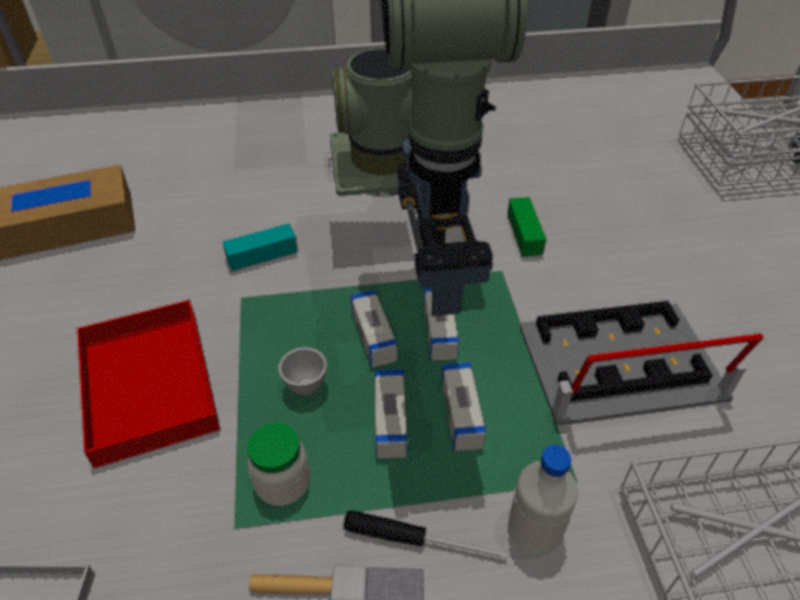

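View pics/side0.png

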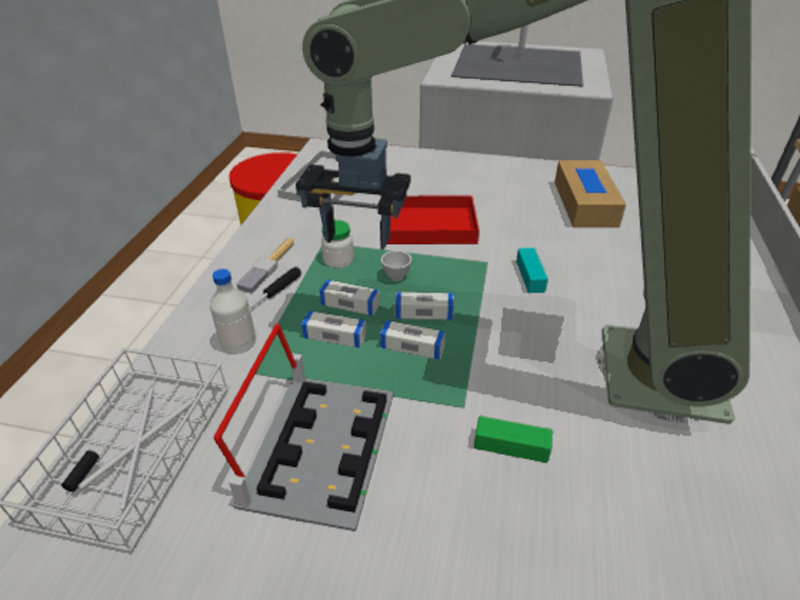

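```bash
cat > h.py <<'E'
from workcell import status,cams,env,finder
import numpy as np,cv2
def proj(f,X):
    c=np.atleast_2d(X)@f["R"].T+f["t"]; p=c@f["intrinsics"].T; return p[:,:2]/p[:,2:]
def back(f,px,z):
    px=np.atleast_2d(px).astype(float); d=np.c_[px,np.ones(len(px))]@np.linalg.inv(f["intrinsics"]).T@f["R"]; o=-f["R"].T@f["t"]
    return o+d*((z-o[2])/d[:,2])[:,None]
def blobs(f,lo,hi,amin):
    h=cv2.cvtColor(f["color"],cv2.COLOR_RGB2HSV); m=cv2.inRange(h,lo,hi)
    n,l,s,c=cv2.connectedComponentsWithStats(m); return [(c[i].round(1),s[i].tolist()) for i in range(1,n) if s[i,4]>=amin],m
def save(f,n,k=None): cv2.imwrite("pics/"+n,cv2.resize(f["color"][:,:,::-1],(800,600),interpolation=cv2.INTER_CUBIC))
def st():
    s=status.state(); print(round(s["time_s"],2),*[np.round(s[k],2).tolist() for k in("ee_pos","ee_rot","force","torque","gripper_width","gripper_force")])
E
python3 - <<'E'
from h import *
f=cams.grab_frame("wrist"); save(f,"w0.png"); print("wcam",(-f["R"].T@f["t"]).round(0),f["R"].round(2).tolist())
for c in("scene","side"):
    g=cams.grab_frame(c)
    print(c); 
    for b,s in blobs(g,(105,120,60),(125,255,255),15)[0]: print("blue",b,s,back(g,b,30).round(0)[0])
    for b,s in blobs(g,(0,0,0),(180,255,45),60)[0]: print("blk",b,s,back(g,b,28).round(0)[0])
f=cams.grab_frame("wrist")
for b,s in blobs(f,(105,120,60),(125,255,255),30)[0]: print("wblue",b,s,back(f,b,35).round(0)[0])
E
```

```text
wcam [575.  84. 385.] [[1.0, -0.0, -0.0], [-0.0, -0.96, 0.29], [-0.0, -0.29, -0.96]]
scene
blue [ 35.1 136.4] [8, 126, 55, 22, 598] [  66. -627.   30.]
blue [299.4 202.1] [297, 201, 6, 4, 19] [406.  22.  30.]
blue [253.3 206. ] [246, 204, 17, 6, 46] [403. -83.  30.]
blue [310.9 237.9] [301, 236, 20, 5, 64] [515.  28.  30.]
blue [267. 241.] [258, 238, 20, 8, 65] [510. -65.  30.]
blue [319. 256.] [310, 254, 20, 6, 65] [565.  35.  30.]
blue [271.9 260.5] [263, 259, 20, 4, 72] [562. -62.  30.]
blue [328.2 301. ] [318, 298, 22, 8, 92] [673.  31.  30.]
blue [273.2 306.5] [263, 304, 22, 6, 92] [670. -74.  30.]
blue [388.8 322.1] [379, 312, 21, 22, 351] [733. 132.  30.]
blk [293.3  36. ] [246, 0, 119, 55, 1477] [-398.  139.   28.]
blk [418.4   8.6] [411, 0, 16, 19, 229] [-549.  647.   28.]
blk [336.5  73.1] [330, 60, 16, 27, 192] [-135.  233.   28.]
blk [302.8 148.2] [236, 76, 108, 145, 5225] [214.  64.  28.]
blk [424.  223.3] [376, 211, 99, 30, 1224] [508. 282.  28.]
blk [449.8 265.7] [399, 248, 99, 33, 1370] [626. 293.  28.]
blk [268.3 369.7] [241, 358, 56, 24, 772] [790. -98.  28.]
side
b
[... 1223 characters left out ...]
248, 52, 33, 1298] [-55.  27.  28.]
blk [202.1 308.6] [180, 268, 48, 81, 1058] [612. 305.  28.]
blk [251.2 316.8] [229, 274, 41, 84, 1018] [497. 303.  28.]
blk [ 55.8 329.6] [43, 316, 26, 28, 288] [902. 421.  28.]
wblue [280.2 153.4] [275, 133, 12, 42, 398] [571.  36.  35.]
wblue [128.9 153.7] [123, 134, 21, 41, 394] [412.  36.  35.]
wblue [382.4 157.6] [374, 137, 16, 42, 380] [678.  32.  35.]
wblue [231.8 161. ] [226, 141, 15, 41, 398] [520.  28.  35.]
wblue [230.6 238.8] [223, 217, 16, 44, 364] [514. -60.  35.]
wblue [278.7 236.8] [273, 216, 12, 43, 376] [569. -57.  35.]
wblue [369.6 228.3] [364, 224, 11, 10, 57] [671. -47.  35.]
wblue [139.2 253.7] [131, 231, 19, 43, 321] [408. -78.  35.]
```

View pics/w0.png

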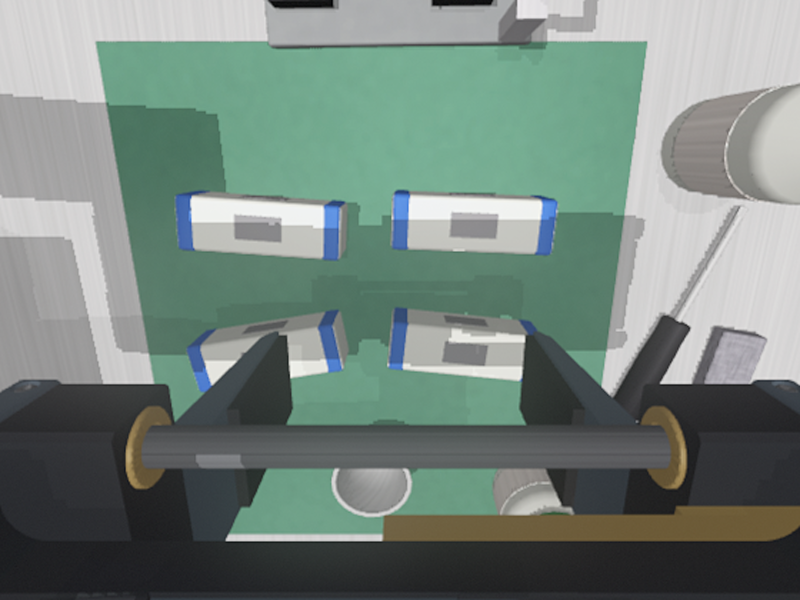

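The wrist picture shows four white packs with blue caps at rows ~230 and ~350 (centres about (262,228), (473,222), (268,345), (465,340)). The green and turquoise blocks are look-alikes that lie off the mat. Next I look at the dock from close by.

>>> {"fn": "apply_moves", "kwargs": {"increments": [[1, 0.007, 0.023, 0.008, 0, 0, 7], [1, 0.007, 0.023, 0.008, 0, 0, 7], [1, 0.007, 0.023, 0.008, 0, 0, 7], [1, 0.007, 0.023, 0.008, 0, 0, 7], [1, 0.007, 0.023, 0.008, 0, 0, 7]]}}

```text
time_s: 1.22
ee_pos: [610.2, 116.1, 268.4]
ee_rot: [180.0, 0.0, 125.3]
force: [0.0, -0.3, 0.2]
gripper_width: 91.6
gripper_force: 0.0
```

>>> {"fn": "apply_moves", "kwargs": {"increments": [[1, 0.007, 0.023, 0.008, 0, 0, 7], [1, 0.007, 0.023, 0.008, 0, 0, 7], [1, 0.007, 0.023, 0.008, 0, 0, 7], [1, 0.007, 0.023, 0.008, 0, 0, 7], [1, 0.007, 0.023, 0.008, 0, 0, 7]]}}

```text
time_s: 1.63
ee_pos: [645.1, 231.2, 308.3]
ee_rot: [-180.0, -0.0, 160.3]
force: [0.4, 0.3, -0.1]
gripper_width: 91.6
gripper_force: 0.0
```

>>> {"fn": "apply_moves", "kwargs": {"increments": [[1, 0.007, 0.023, 0.008, 0, 0, 7], [1, 0.007, 0.023, 0.008, 0, 0, 7], [1, 0.007, 0.023, 0.008, 0, 0, 6], [1, 0, 0, 0, 0, 0, 0], [1, 0, 0, 0, 0, 0, 0]]}}

```text
time_s: 2.05
ee_pos: [666.1, 300.1, 331.4]
ee_rot: [-180.0, -0.0, -180.0]
force: [0.5, -0.2, 0.3]
gripper_width: 90.9
gripper_force: 0.0
```

```bash
python3 - <<'E'
from h import *
st()
f=cams.grab_frame("wrist"); save(f,"w1.png"); np.save("w1.npy",f,allow_pickle=True)
for b,s in blobs(f,(0,0,0),(180,255,45),60)[0]: print("blk",b,s,back(f,b,28).round(0)[0])
for q in("bail","bail_bar","bail_hinge","pocket"):
    for b in finder.boxes_of(q,"wrist"): print(q,b)
g=cams.grab_frame("scene"); np.save("s1.npy",g,allow_pickle=True)
for q in("tray_in","cup","jar"):
    for b in finder.trace(q,"scene")[:1]:
        m=b["pixels"].astype(np.uint8); 
        c=max(cv2.findContours(m,0,2)[0],key=cv2.contourArea); r=cv2.convexHull(c)[:,0]
        z=40 if q=="tray_in" else 0
        if z: r=cv2.approxPolyDP(r[:,None],4,True)[:,0]; print(q,r.tolist(),back(g,r,40).round(0).tolist(),back(g,r,0).round(0).tolist())
        else:
            x,y,w,h=b["rect"]; print(q,back(g,[[x+w/2,y+h/2]],25 if q=="cup" else 45).round(0))
E
```

```text
2.05 [666.12, 300.11, 331.41] [-179.98, -0.01, -179.97] [0.49, -0.19, 0.35] [0.16, -0.06, 0.01] 90.94 0.0
blk [197.3  40.8] [187, 23, 45, 37, 439] [504. 192.  28.]
blk [339.7  37.6] [315, 31, 41, 27, 135] [500. 370.  28.]
blk [271.8  33.3] [255, 32, 36, 9, 100] [495. 285.  28.]
blk [211.  131.5] [195, 115, 43, 29, 312] [615. 202.  28.]
blk [491.8 318.8] [436, 278, 124, 82, 2359] [909. 635.  28.]
blk [ 73.4 378.6] [0, 300, 199, 120, 10773] [1029.  -60.   28.]
blk [545.4 338.9] [517, 317, 43, 37, 912] [948. 730.  28.]
blk [429.4 398.6] [252, 369, 308, 51, 9496] [1072.  555.   28.]
bail {'rect': [163.4, 155.0, 218.6, 40.0], 'score': 0.65}
bail_bar {'rect': [157.7, 155.6, 228.1, 41.6], 'score': 0.9}
bail_hinge {'rect': [158.9, 19.7, 226.1, 174.6], 'score': 0.65}
pocket {'rect': [158.0, 17.8, 226.3, 178.2], 'score': 0.95}
tray_in [[132, 210], [154, 299], [66, 328], [57, 312], [54, 229]] [[386.0, -351.0, 40.0], [628.0, -294.0, 40.0], [667.0, -447.0, 40.0], [630.0, -469.0, 40.0], [420.0, -512.0, 40.0]] [[346.0, -363.0, 0.0], [600.0, -302.0, 0.0], [641.0, -463.0, 0.0], [603.0, -486.0, 0.0], [381.0, -532.0, -0.0]]
cup [[ 540. -179.   25.]]
jar [[ 695. -215.   45.]]
```

View pics/w1.png

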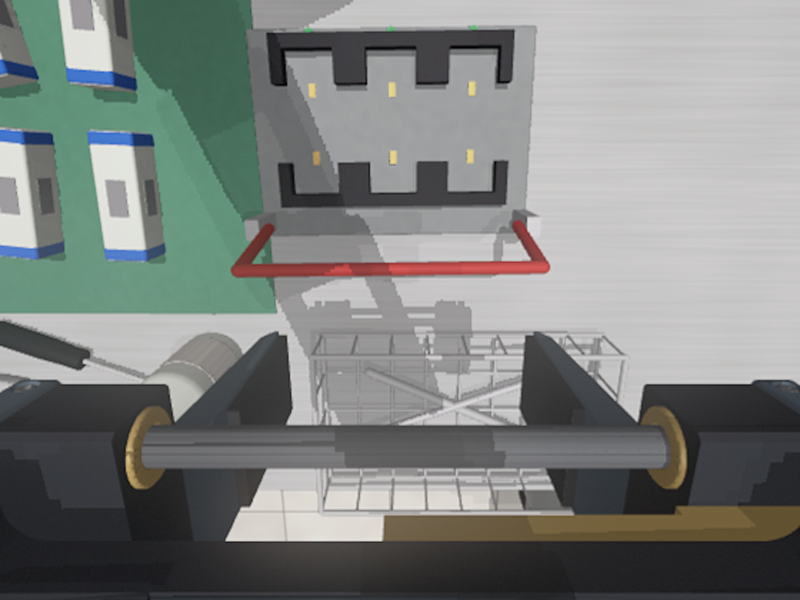

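```bash
python3 - <<'E'
from h import *
f=np.load("w1.npy",allow_pickle=True).item()
k=lambda p:(np.array(p)+.5)*.7-.5
print("tabs z10\n",back(f,k([(312,90),(392,89),(472,88),(316,158),(393,157),(470,156)]),10).round(1)[:,:2])
print("walls z28\n",back(f,k([(268,33),(514,31),(281,206),(507,205)]),28).round(1)[:,:2])
print("plate z10\n",back(f,k([(248,29),(536,27),(265,208)]),10).round(1)[:,:2])
m=blobs(f,(0,150,80),(8,255,255),50)
b=np.c_[k([(235,271),(548,266)])]
for z in(130,140,150): print("bar",z,back(f,b,z).round(0)[:,:2].tolist())
# inner edges of end walls, along columns at pocket centres
g=cv2.cvtColor(f["color"],cv2.COLOR_RGB2GRAY).astype(int)
for c in(218,274,330): print(c,g[18:50,c].tolist(),g[108:150,c].tolist())
for r in (50,126): print(r, g[r,180:366].tolist())
E
```

```text
tabs z10
 [[527.4 213.3]
 [526.5 287.6]
 [525.7 361.8]
 [588.  213.7]
 [587.1 288.1]
 [586.1 362.4]]
walls z28
 [[483.9 181.1]
 [482.4 394. ]
 [631.9 181.1]
 [630.9 397.2]]
plate z10
 [[476.8 158.7]
 [475.2 417.1]
 [635.8 160.3]]
bar 130 [[671.0, 168.0], [667.0, 410.0]]
bar 140 [[668.0, 172.0], [664.0, 407.0]]
bar 150 [[666.0, 175.0], [662.0, 404.0]]
218 [202, 187, 152, 135, 78, 56, 59, 59, 60, 60, 61, 59, 60, 62, 54, 31, 10, 38, 93, 118, 116, 115, 137, 162, 160, 160, 160, 160, 159, 159, 159, 159] [110, 103, 104, 104, 104, 105, 104, 104, 105, 106, 106, 106, 106, 107, 107, 109, 107, 109, 107, 108, 108, 108, 106, 108, 108, 108, 103, 71, 33, 43, 43, 42, 42, 44, 43, 43, 49, 84, 108, 105, 105, 106]
274 [174, 152, 148, 116, 61, 64, 66, 66, 66, 66, 67, 66, 66, 63, 43, 13, 27, 87, 119, 117, 114, 138, 163, 160, 160, 160, 160, 161, 160, 160, 160, 160] [209, 210, 210, 209, 210, 212, 187, 134, 163, 162, 160, 159, 158, 158, 157, 157, 158, 158, 159, 159, 159, 158, 157, 158, 158, 160, 134, 43, 65, 65, 65, 65, 65, 65, 66, 62, 91, 116, 135, 154, 146, 146]
330 [156, 154, 134, 65, 64, 65, 65, 65, 66, 6
[... 1333 characters left out ...]
07, 107, 108, 107, 107, 108, 108, 109, 108, 108, 108, 107, 108, 106, 111, 116, 119, 117, 117, 116, 115, 126, 89, 59, 61, 62, 62, 63, 63, 62, 62, 62, 63, 63, 61, 65, 63, 64, 63, 63, 65, 64, 64, 37, 111, 152, 159, 158, 158, 160, 160, 160, 159, 159, 160, 160, 160, 160, 159, 159, 158, 158, 157, 158, 158, 159, 160, 160, 161, 160, 160, 159, 159, 159, 152, 152, 110, 65, 64, 66, 66, 66, 67, 66, 65, 65, 65, 67, 67, 65, 66, 65, 65, 66, 66, 65, 64, 60, 125, 157, 161, 160, 159, 159, 158, 159, 158, 158, 157, 155, 156, 155, 156, 156, 157, 158, 158, 157, 158, 158, 157, 158, 158, 160, 160, 160, 161, 154, 154, 111, 38, 30, 58, 64, 63, 63, 62, 63, 63, 56, 146, 163, 161, 162, 162, 162, 162, 161, 161, 160, 159]
```

The dock stands at x≈557, with pockets at y≈213.5, 288 and 362, yaw ≈0.6°. The bar is at about (664,288,150), so the bail is open at about 1.76 rad. Now I fit the pack poses with silhouettes in both fixed cameras.

```bash
cat >> h.py <<'E'
from scipy.optimize import minimize
BOX=np.array([[a,b,c] for a in(-60,60) for b in(-20,20) for c in(-20,20)],float)
def boxpts(p,z=20,B=BOX):
    c,s=np.cos(p[2]),np.sin(p[2]); return np.c_[B[:,0]*c-B[:,1]*s+p[0],B[:,0]*s+B[:,1]*c+p[1],B[:,2]+z]
def hullmask(f,P,k=4):
    h=cv2.convexHull(np.round((proj(f,P)+.5)*k*16).astype(np.int32)); m=np.zeros((420*k,560*k),np.uint8)
    cv2.fillConvexPoly(m,h,1,shift=4); return m
def fit(views,p0,z=20):
    V=[(f,cv2.resize(m.astype(np.uint8),None,fx=4,fy=4,interpolation=cv2.INTER_NEAREST)) for f,m in views]
    def cost(q):
        t=0
        for f,m in V:
            h=hullmask(f,boxpts((q[0],q[1],q[2]/50),z)); t+=1-(h&m).sum()/(h|m).sum()
        return t
    r=minimize(cost,[p0[0],p0[1],p0[2]*50],method="Nelder-Mead",options=dict(initial_simplex=np.array([[p0[0],p0[1],p0[2]*50]]*4)+np.array([[0,0,0],[8,0,0],[0,8,0],[0,0,6]]),xatol=.1,fatol=1e-4,maxiter=150))
    return r.x[0],r.x[1],r.x[2]/50,r.fun/len(V)
def packs(P0,cams_=("scene","side")):
    D=[]
    for c in cams_:
        f=cams.grab_frame(c); D.append((f,[d["pixels"] for d in finder.trace("pack_a_mid",c)]))
    for n,p in P0.items():
        v=[]
        for f,ms in D:
            u,w=proj(f,[p[0],p[1],20])[0]
            for m in ms:
                ys,xs=np.nonzero(m)
                if len(xs) and abs(xs.mean()-u)<14 and abs(ys.mean()-w)<14: v.append((f,m)); break
        if v:
            r=fit(v,p); print(n,"x %.1f y %.1f yaw %.1f cost %.3f"%(r[0],r[1],np.degrees(r[2]),r[3]),"views",len(v))
            for f,m in v: 
                q=fit([(f,m)],r[:3]); print("    single %.1f %.1f %.1f c%.3f"%(q[0],q[1],np.degrees(q[2]),q[3]))
        else: print(n,"not seen")
E
python3 - <<'E'
from h import *
packs({"P1":(466,32,-.07),"P2":(624,34,-.03),"P3":(461,-69,.17),"P4":(621,-65,-.11)})
E
```

```text
P1 not seen
P2 not seen
P3 x 463.0 y -74.2 yaw 9.0 cost 0.086 views 2
    single 463.8 -73.4 8.1 c0.064
    single 462.8 -77.4 8.9 c0.066
P4 not seen
```

```bash
python3 - <<'E'
from h import *
ims=[]
for c in("scene","side"):
    f=cams.grab_frame(c)
    for d in finder.trace("pack_a_mid",c):
        ys,xs=np.nonzero(d["pixels"]); print(c,round(d["score"],2),d["rect"],xs.mean().round(),ys.mean().round(),len(xs))
    for p in((466,32),(624,34),(461,-69),(621,-65)): print(p,proj(f,[*p,20]).round())
    a=f["color"]; ims.append(a[150:350,190:390] if c=="scene" else a[160:300,180:380])
    h=cv2.cvtColor(a,cv2.COLOR_RGB2HSV); 
    m=cv2.inRange(h,(60,60,20),(95,255,255)); m=cv2.morphologyEx(255-m,cv2.MORPH_OPEN,np.ones((3,3)))
    n,l,s,ce=cv2.connectedComponentsWithStats(m)
    for i in range(1,n):
        if 150<s[i,4]<3000: print("ng",s[i].tolist(),ce[i].round())
w=np.hstack([cv2.resize(ims[0],(400,400)),cv2.resize(ims[1],(400,280))if 0 else cv2.copyMakeBorder(cv2.resize(ims[1],(400,280)),0,120,0,0,0)])
cv2.imwrite("pics/c1.png",w[:,:,::-1])
E
```

```text
scene 0.92 [159.1, 155.2, 49.9, 36.3] 182.0 172.0 1113
scene 0.81 [246.3, 203.4, 32.4, 54.3] 261.0 229.0 1094
scene 0.74 [357.4, 139.1, 26.0, 39.8] 368.0 159.0 807
(466, 32) [[308. 224.]]
(624, 34) [[324. 283.]]
(461, -69) [[263. 227.]]
(621, -65) [[274. 287.]]
ng [297, 200, 25, 52, 1037] [308. 226.]
ng [245, 203, 33, 54, 1108] [262. 229.]
ng [195, 243, 34, 34, 887] [212. 259.]
ng [310, 253, 30, 63, 1402] [324. 284.]
ng [262, 258, 23, 63, 1357] [273. 289.]
ng [173, 312, 44, 42, 1002] [197. 337.]
side 0.75 [363.8, 173.9, 21.9, 31.5] 372.0 189.0 496
side 0.59 [276.3, 203.3, 45.3, 19.8] 297.0 213.0 738
side 0.57 [336.8, 292.7, 48.5, 29.7] 359.0 307.0 1248
side 0.54 [150.6, 227.2, 56.9, 104.3] 173.0 277.0 631
(466, 32) [[288. 238.]]
(624, 34) [[233. 231.]]
(461, -69) [[297. 215.]]
(621, -65) [[244. 209.]]
ng [224, 196, 42, 24, 746] [244. 208.]
ng [276, 204, 42, 20, 770] [297. 214.]
ng [211, 218, 45, 25, 853] [233. 230.]
ng [266, 224, 46, 27, 899] [288. 237.]
```

View pics/c1.png

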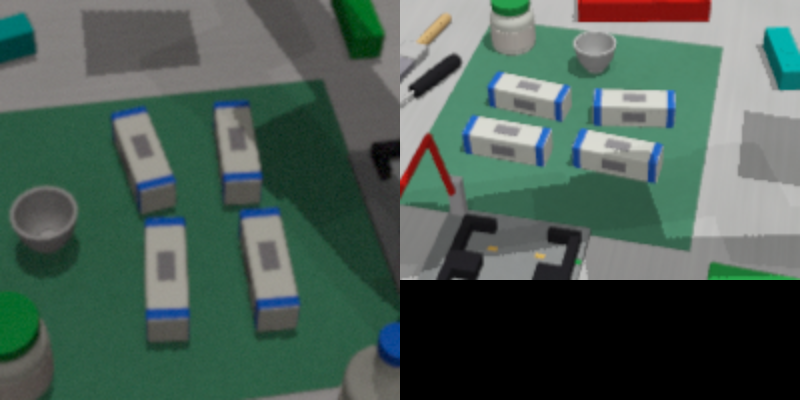

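The crop shows the four white, blue-capped packs on the mat. The bowl is at their left, and the green and turquoise blocks are off the mat and not meant. The non-green masks separate the packs cleanly, so I fit with those.

```bash
sed -i 's|D.append((f,\[d\["pixels"\] for d in finder.trace("pack_a_mid",c)\]))|D.append((f,ngmasks(f)))|' h.py; cat >> h.py <<'E'
def ngmasks(f):
    h=cv2.cvtColor(f["color"],cv2.COLOR_RGB2HSV); m=255-cv2.inRange(h,(60,60,20),(95,255,255)); m=cv2.morphologyEx(m,cv2.MORPH_OPEN,np.ones((3,3)))
    n,l,s,c=cv2.connectedComponentsWithStats(m); return [l==i for i in range(1,n) if 150<s[i,4]<3000]
E
python3 - <<'E'
from h import *
packs({"P1":(466,32,-.07),"P2":(624,34,-.03),"P3":(461,-69,.17),"P4":(621,-65,-.11)})
E
```

```text
P1 x 467.8 y 29.9 yaw -4.1 cost 0.070 views 2
    single 468.6 30.7 -4.0 c0.048
    single 467.0 27.0 -3.9 c0.045
P2 x 624.3 y 32.2 yaw -2.8 cost 0.069 views 2
    single 624.9 32.9 -2.7 c0.041
    single 624.4 29.4 -2.8 c0.061
P3 x 463.4 y -74.2 yaw 9.2 cost 0.065 views 2
    single 464.1 -73.4 8.9 c0.041
    single 463.2 -77.0 8.3 c0.046
P4 x 621.5 y -68.9 yaw -5.6 cost 0.070 views 2
    single 621.9 -68.4 -5.8 c0.052
    single 621.7 -72.2 -6.4 c0.055
```

>>> {"fn": "apply_moves", "kwargs": {"increments": [[0.5, -0.02, -0.027, -0.018, 0, 0, -0.8], [0.5, -0.02, -0.027, -0.018, 0, 0, -0.8], [0.5, -0.02, -0.027, -0.018, 0, 0, -0.8], [0.5, -0.02, -0.027, -0.018, 0, 0, -0.8], [0.5, -0.02, -0.027, -0.018, 0, 0, -0.9]]}}

```text
time_s: 3.42
ee_pos: [564.7, 162.9, 241.3]
ee_rot: [180.0, 0.0, 175.9]
force: [0.5, 0.5, 0.2]
gripper_width: 68.6
gripper_force: 0.0
```

>>> {"fn": "apply_moves", "kwargs": {"increments": [[0.5, -0.02, -0.027, -0.018, 0, 0, 0], [0.5, -0.02, -0.027, -0.018, 0, 0, 0], [0.5, -0.02, -0.027, -0.018, 0, 0, 0], [0.5, -0.02, -0.027, -0.018, 0, 0, 0], [0.5, -0.019, -0.027, -0.018, 0, 0, 0]]}}

```text
time_s: 3.83
ee_pos: [465.8, 28.0, 151.6]
ee_rot: [180.0, 0.1, 175.9]
force: [0.7, -0.0, -0.1]
gripper_width: 68.4
gripper_force: 0.0
```

>>> {"fn": "apply_moves", "kwargs": {"increments": [[0.5, 0, 0, -0.03, 0, 0, 0], [0.5, 0, 0, -0.03, 0, 0, 0], [0.5, 0, 0, -0.03, 0, 0, 0], [0.5, 0, 0, -0.03, 0, 0, 0], [0.5, 0, 0, -0.007, 0, 0, 0]]}}

```text
time_s: 4.25
ee_pos: [464.2, 28.8, 21.7]
ee_rot: [-180.0, -0.4, 175.9]
force: [-0.9, 0.4, -0.6]
gripper_width: 68.4
gripper_force: 0.0
```

>>> {"fn": "apply_moves", "kwargs": {"increments": [[0.5, 0, 0, 0, 0, 0, 0], [-1, 0, 0, 0, 0, 0, 0], [-1, 0, 0, 0, 0, 0, 0], [-1, 0, 0, 0, 0, 0, 0], [-1, 0, 0, 0, 0, 0, 0]], "newtons": 45}}

```text
time_s: 4.67
ee_pos: [468.1, 29.1, 26.3]
ee_rot: [180.0, 0.2, 175.9]
force: [0.3, 0.5, -0.5]
gripper_width: 44.9
gripper_force: 0.0
```

>>> {"fn": "apply_moves", "kwargs": {"increments": [[-1, 0, 0, 0, 0, 0, 0], [-1, 0, 0, 0, 0, 0, 0], [-1, 0, 0, 0, 0, 0, 0], [-1, 0, 0, 0, 0, 0, 0], [-1, 0, 0, 0, 0, 0, 0]]}}

```text
time_s: 5.08
ee_pos: [468.0, 29.7, 26.2]
ee_rot: [179.9, 0.1, 175.9]
force: [-1.1, 3.8, 8.1]
gripper_width: 39.5
gripper_force: 45.0
```

>>> {"fn": "apply_moves", "kwargs": {"increments": [[-1, 0, 0, 0.03, 0, 0, 0], [-1, 0, 0, 0.04, 0, 0, 0], [-1, 0, 0, 0.04, 0, 0, 0], [-1, 0, 0, 0.03, 0, 0, 0], [-1, 0, 0, 0, 0, 0, 0]]}}

```text
time_s: 5.5
ee_pos: [470.2, 29.0, 170.1]
ee_rot: [179.9, 0.7, 175.9]
force: [1.3, -0.5, -7.7]
gripper_width: 40.0
gripper_force: 45.0
```

>>> {"fn": "apply_moves", "kwargs": {"increments": [[-1, 0, 0, 0, 0.5, 7, 0], [-1, 0, 0, 0, 0.5, 7, 0], [-1, 0, 0, 0, 0.5, 7, 0], [-1, 0, 0, 0, 0.5, 7, 0], [-1, 0, 0, 0, 0.5, 7, 0]]}}

```text
time_s: 5.92
ee_pos: [467.3, 28.7, 162.9]
ee_rot: [-180.0, -35.4, 175.9]
force: [-0.1, -0.9, -7.6]
gripper_width: 39.9
gripper_force: 45.0
```

>>> {"fn": "apply_moves", "kwargs": {"increments": [[-1, 0, 0, 0, 0.5, 7, 0], [-1, 0, 0, 0, 0, 0, 0], [-1, 0, 0, 0, 0, 0, 0], [-1, 0, 0, 0, 0, 0, 0], [-1, 0, 0, 0, 0, 0, 0]]}}

```text
time_s: 6.33
ee_pos: [466.4, 29.0, 165.6]
ee_rot: [-180.0, -41.9, 175.9]
force: [0.1, 1.1, -8.1]
gripper_width: 39.5
gripper_force: 45.0
```

>>> {"fn": "apply_moves", "kwargs": {"increments": [[-1, 0, 0, 0, 0, 0, 0], [-1, 0, 0, 0, 0, 0, 0], [-1, 0, 0, 0, 0, 0, 0], [-1, 0, 0, 0, 0, 0, 0], [-1, 0, 0, 0, -0.5, -7, 0]]}}

```text
time_s: 6.75
ee_pos: [468.4, 28.8, 160.6]
ee_rot: [-180.0, -35.3, 175.9]
force: [0.5, 0.7, -10.4]
gripper_width: 39.9
gripper_force: 45.0
```

>>> {"fn": "apply_moves", "kwargs": {"increments": [[-1, 0, 0, 0, -0.5, -7, 0], [-1, 0, 0, 0, -0.5, -7, 0], [-1, 0, 0, 0, -0.5, -7, 0], [-1, 0, 0, 0, -0.5, -7, 0], [-1, 0, 0, 0, -0.5, -7, 0]]}}

```text
time_s: 7.17
ee_pos: [465.3, 29.0, 165.7]
ee_rot: [180.0, 0.2, 175.9]
force: [-0.2, 0.2, -8.8]
gripper_width: 39.7
gripper_force: 45.0
```

>>> {"fn": "apply_moves", "kwargs": {"increments": [[-1, 0, 0, 0, 0, 0, 0], [-1, 0, 0, 0, 0, 0, 0], [-1, 0, 0, 0, 0, 0, 0], [-1, 0, 0, 0, 0, 0, 0], [-1, 0, 0, 0, 0, 0, 0]]}}

```text
time_s: 7.58
ee_pos: [468.3, 28.9, 164.6]
ee_rot: [180.0, -0.1, 175.9]
force: [-0.4, -0.6, -8.6]
gripper_width: 39.7
gripper_force: 45.0
```

```bash
python3 -c "
from h import *
st()"
```

```text
7.58 [468.35, 28.92, 164.62] [180.0, -0.1, 175.88] [-0.36, -0.57, -8.6] [0.08, 0.01, -0.03] 39.69 45.0
```

>>> {"fn": "apply_moves", "kwargs": {"increments": [[-1, 0, 0, 0, -0.5, -7, 0], [-1, 0, 0, 0, -0.5, -7, 0], [-1, 0, 0, 0, -0.5, -7, 0], [-1, 0, 0, 0, -0.5, -7, 0], [-1, 0, 0, 0, -0.5, -7, 0]]}}

```text
time_s: 8.0
ee_pos: [465.5, 25.5, 163.4]
ee_rot: [-179.5, 32.8, 175.7]
force: [0.1, -3.7, -7.8]
gripper_width: 39.7
gripper_force: 45.0
```

>>> {"fn": "apply_moves", "kwargs": {"increments": [[-1, 0, 0, 0, -0.5, -7, 0], [-1, 0, 0, 0, 0, 0, 0], [-1, 0, 0, 0, 0, 0, 0], [-1, 0, 0, 0, 0, 0, 0], [-1, 0, 0, 0, 0, 0, 0]]}}

```text
time_s: 8.42
ee_pos: [470.7, 19.0, 166.0]
ee_rot: [-178.4, 35.0, 175.5]
force: [-0.2, -0.1, -8.9]
gripper_width: 40.0
gripper_force: 45.0
```

>>> {"fn": "apply_moves", "kwargs": {"increments": [[-1, 0, 0, 0, 0, 0, 0], [-1, 0, 0, 0, 0, 0, 0], [-1, 0, 0, 0, 0, 0, 0], [-1, 0, 0, 0, 0, 0, 0], [-1, 0, 0, 0, 0.5, 7, 0]]}}

```text
time_s: 8.83
ee_pos: [466.0, 14.8, 162.6]
ee_rot: [-177.6, 30.4, 175.6]
force: [-0.6, -3.5, -9.6]
gripper_width: 39.5
gripper_force: 45.0
```

>>> {"fn": "apply_moves", "kwargs": {"increments": [[-1, 0, 0, 0, 0.5, 7, 0], [-1, 0, 0, 0, 0.5, 7, 0], [-1, 0, 0, 0, 0.5, 7, 0], [-1, 0, 0, 0, 0.5, 7, 0], [-1, 0, 0, 0, 0.5, 7, 0]]}}

```text
time_s: 9.25
ee_pos: [472.1, 15.5, 166.7]
ee_rot: [-177.6, -4.2, 175.6]
force: [-0.4, -0.6, -9.2]
gripper_width: 39.4
gripper_force: 45.0
```

>>> {"fn": "apply_moves", "kwargs": {"increments": [[-1, 0, 0, 0, 0, 0, 0], [-1, 0, 0, 0, 0, 0, 0], [-1, 0, 0, 0, 0, 0, 0], [-1, 0, 0, 0, 0, 0, 0], [-1, 0, 0, 0, 0, 0, 0]]}}

```text
time_s: 9.67
ee_pos: [468.7, 15.5, 165.6]
ee_rot: [-177.5, -4.2, 175.6]
force: [0.6, -0.8, -7.5]
gripper_width: 39.6
gripper_force: 45.0
```

```bash
python3 - <<'E'
from h import *
st()
f=cams.grab_frame("wrist"); save(f,"w2.png"); g=cams.grab_frame("side"); save(g,"s2.png")
E
```

```text
9.67 [468.73, 15.47, 165.56] [-177.51, -4.19, 175.58] [0.6, -0.84, -7.54] [0.17, -0.27, -0.03] 39.58 45.0
```

View pics/w2.png

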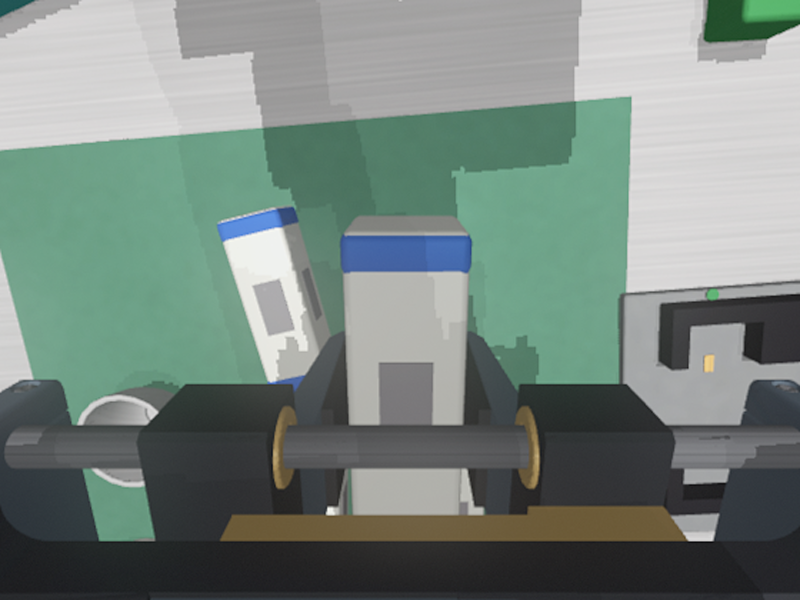

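```bash
cat >> h.py <<'E'
from scipy.spatial.transform import Rotation as Ro
def need(pos,yaw,roll=180,pitch=0):
    s=status.state(); T=Ro.from_euler("xyz",[roll,pitch,yaw],degrees=True); C=Ro.from_euler("xyz",s["ee_rot"],degrees=True)
    print("need mm",(np.array(pos)-s["ee_pos"]).round(1).tolist(),"rotvec",(T*C.inv()).as_rotvec(degrees=True).round(2).tolist())
def tq(n=6):
    T=[];F=[]
    for i in range(n):
        s=status.state(); T.append(s["torque"]);F.append(s["force"]); cams.grab_frame("side")
    print("torque",np.mean(T,0).round(3),"sd",np.std(T,0).round(3),"force",np.mean(F,0).round(2),"rot",np.round(s["ee_rot"],1),"pos",np.round(s["ee_pos"],1))
E
python3 - <<'E'
from h import *
print(status.state()["qpos"].round(1) if hasattr(status.state()["qpos"],"round") else status.state()["qpos"])
tq(); need((480,22,165),175.9)
E
```

```text
[  1.9  14.1 105.5  -2.2  64.8 -82.8]
torque [ 0.178 -0.273  0.004] sd [0.026 0.014 0.027] force [-0.05 -0.18 -8.06] rot [-177.5   -4.2  175.6] pos [469.9  15.4 165.4]
need mm [10.1, 6.6, -0.4] rotvec [2.17, -4.42, 0.25]
```

>>> {"fn": "apply_moves", "kwargs": {"increments": [[-1, 0.005, 0.003, 0, 1, -2.2, 0.2], [-1, 0.005, 0.004, 0, 1.2, -2.2, 0], [-1, 0, 0, 0, 0, 0, 0], [-1, 0, 0, 0, 0, 0, 0], [-1, 0, 0, 0, 0, 0, 0]]}}

```text
time_s: 10.48
ee_pos: [479.7, 22.2, 165.2]
ee_rot: [-180.0, -0.1, 175.8]
force: [-0.4, -0.6, -8.0]
gripper_width: 39.8
gripper_force: 45.0
```

```bash
python3 -c "
from h import *
tq()"
```

```text
torque [ 0.094 -0.146 -0.012] sd [0.028 0.018 0.025] force [-0.28 -0.3  -8.45] rot [ 1.800e+02 -1.000e-01  1.759e+02] pos [480.   22.4 165.2]
```

>>> {"fn": "apply_moves", "kwargs": {"increments": [[-1, 0, 0, 0, 0.5, 7, 0], [-1, 0, 0, 0, 0.5, 7, 0], [-1, 0, 0, 0, 0.5, 7, 0], [-1, 0, 0, 0, 0.5, 7, 0], [-1, 0, 0, 0, 0.5, 7, 0]]}}

```text
time_s: 11.2
ee_pos: [482.2, 22.2, 165.5]
ee_rot: [-180.0, -35.1, 175.8]
force: [-0.0, 0.2, -8.2]
gripper_width: 39.9
gripper_force: 45.0
```

>>> {"fn": "apply_moves", "kwargs": {"increments": [[-1, 0, 0, 0, 0, 0, 0], [-1, 0, 0, 0, 0, 0, 0], [-1, 0, 0, 0, 0, 0, 0], [-1, 0, 0, 0, 0, 0, 0], [-1, 0, 0, 0, 0, 0, 0]]}}

```text
time_s: 11.62
ee_pos: [479.4, 22.4, 166.8]
ee_rot: [-180.0, -34.9, 175.8]
force: [-1.3, 0.1, -7.4]
gripper_width: 39.5
gripper_force: 45.0
```

>>> {"fn": "apply_moves", "kwargs": {"increments": [[-1, 0, 0, 0, 0, 0, 0], [-1, 0, 0, 0, 0, 0, 0], [-1, 0, 0, 0, -0.5, -7, 0], [-1, 0, 0, 0, -0.5, -7, 0], [-1, 0, 0, 0, -0.5, -7, 0]]}}

```text
time_s: 12.03
ee_pos: [479.9, 22.3, 165.5]
ee_rot: [180.0, -13.8, 175.8]
force: [-0.1, -0.0, -8.6]
gripper_width: 39.7
gripper_force: 45.0
```

>>> {"fn": "apply_moves", "kwargs": {"increments": [[-1, 0, 0, 0, -0.5, -7, 0], [-1, 0, 0, 0, -0.5, -7, 0], [-1, 0, 0, 0, 0, 0, 0], [-1, 0, 0, 0, 0, 0, 0], [-1, 0, 0, 0, 0, 0, 0]]}}

```text
time_s: 12.45
ee_pos: [480.5, 22.4, 165.8]
ee_rot: [180.0, -0.1, 175.8]
force: [0.3, -1.1, -9.6]
gripper_width: 40.1
gripper_force: 45.0
```

```bash
python3 -c "
from h import *
tq()"
```

```text
torque [0.13  0.026 0.021] sd [0.034 0.049 0.027] force [ 0.41 -0.31 -8.82] rot [ 1.800e+02 -1.000e-01  1.758e+02] pos [480.9  22.3 164.8]
```

```bash
python3 - <<'E'
from h import *
import h
h.BOX=np.array([[a,b,c] for a in(-114,114) for b in(-84,84) for c in(-20,20)],float)
h.boxpts.__defaults__=(20,h.BOX)
v=[]
for c in("scene","side"):
    f=cams.grab_frame(c); hs=cv2.cvtColor(f["color"],cv2.COLOR_RGB2HSV); m=cv2.inRange(hs,(0,120,40),(8,255,255))|cv2.inRange(hs,(172,120,40),(180,255,255))
    m=cv2.morphologyEx(m,cv2.MORPH_CLOSE,np.ones((5,5)))
    n,l,s,ce=cv2.connectedComponentsWithStats(m); u=proj(f,[513,-408,20])[0]
    i=min(range(1,n),key=lambda i:np.hypot(*(ce[i]-u)) if s[i,4]>300 else 1e9); print(c,s[i],u.round()); v.append((f,l==i))
    r=fit(v[-1:],(513,-408,.2)); print(np.round(r,3))
r=fit(v,(513,-408,.2)); print("tray",np.round(r,3))
c,s=np.cos(r[2]),np.sin(r[2])
for y in(-32,32): need((r[0]-y*s,r[1]+y*c,165),180+np.degrees(r[2]))
E
```

```text
scene [  54  210  100  117 8612] [101. 264.]
[ 5.10556e+02 -4.08111e+02  2.25000e-01  2.90000e-02]
side [298 137  37  34 968] [299. 153.]
[ 5.04268e+02 -4.14619e+02  2.11000e-01  5.67000e-01]
tray [ 5.09997e+02 -4.08755e+02  2.25000e-01  3.00000e-01]
need mm [36.8, -462.3, 0.2] rotvec [-0.01, -0.12, 17.03]
need mm [22.6, -399.9, 0.2] rotvec [-0.01, -0.12, 17.03]
```

>>> {"fn": "apply_moves", "kwargs": {"increments": [[-1, 0.003, -0.0385, 0, 0, 0, 1.4], [-1, 0.003, -0.0385, 0, 0, 0, 1.4], [-1, 0.003, -0.0385, 0, 0, 0, 1.4], [-1, 0.003, -0.0385, 0, 0, 0, 1.4], [-1, 0.003, -0.0385, 0, 0, 0, 1.4]]}}

```text
time_s: 13.27
ee_pos: [494.9, -171.9, 165.2]
ee_rot: [180.0, -0.1, -177.1]
force: [1.6, 0.6, -9.0]
gripper_width: 39.9
gripper_force: 45.0
```

>>> {"fn": "apply_moves", "kwargs": {"increments": [[-1, 0.003, -0.0385, 0, 0, 0, 1.4], [-1, 0.003, -0.0385, 0, 0, 0, 1.4], [-1, 0.003, -0.0385, 0, 0, 0, 1.4], [-1, 0.003, -0.0385, 0, 0, 0, 1.4], [-1, 0.003, -0.0385, 0, 0, 0, 1.4]]}}

```text
time_s: 13.68
ee_pos: [509.7, -364.7, 164.7]
ee_rot: [179.9, -0.1, -170.1]
force: [0.5, -0.3, -8.6]
gripper_width: 39.5
gripper_force: 45.0
```

>>> {"fn": "apply_moves", "kwargs": {"increments": [[-1, 0.003, -0.0385, 0, 0, 0, 1.5], [-1, 0.003, -0.0385, 0, 0, 0, 1.5], [-1, 0, 0, 0, 0, 0, 0], [-1, 0, 0, -0.03, 0, 0, 0], [-1, 0, 0, -0.03, 0, 0, 0]]}}

```text
time_s: 14.1
ee_pos: [517.1, -441.8, 105.9]
ee_rot: [-179.8, 0.1, -167.3]
force: [0.7, 0.9, -9.8]
gripper_width: 39.7
gripper_force: 45.0
```

>>> {"fn": "apply_moves", "kwargs": {"increments": [[-1, 0, 0, -0.03, 0, 0, 0], [-1, 0, 0, -0.025, 0, 0, 0], [-1, 0, 0, -0.015, 0, 0, 0], [-1, 0, 0, 0, 0, 0, 0], [0.15, 0, 0, 0, 0, 0, 0]]}}

```text
time_s: 14.52
ee_pos: [516.5, -439.9, 35.2]
ee_rot: [180.0, -0.0, -167.2]
force: [0.5, 0.8, -0.0]
gripper_width: 43.6
gripper_force: 0.0
```

>>> {"fn": "apply_moves", "kwargs": {"increments": [[0.15, 0, 0, 0, 0, 0, 0], [0.15, 0, 0, 0, 0, 0, 0], [0.15, 0, 0, 0.01, 0, 0, 0], [0.15, 0, 0, 0.04, 0, 0, 0], [0.15, 0, 0, 0.04, 0, 0, 0]]}}

```text
time_s: 14.93
ee_pos: [515.3, -439.1, 126.4]
ee_rot: [179.9, -0.1, -167.2]
force: [1.2, -0.9, 1.1]
gripper_width: 52.7
gripper_force: 0.0
```

>>> {"fn": "apply_moves", "kwargs": {"increments": [[0.15, 0, 0.04, 0.04, 0, 0, 0], [0.5, 0, 0.04, 0.02, 0, 0, 0], [0.5, 0, 0.04, 0, 0, 0, 0], [0.5, 0, 0.04, 0, 0, 0, 0], [0.5, 0, 0, 0, 0, 0, 0]]}}

```text
time_s: 15.35
ee_pos: [515.8, -286.8, 176.4]
ee_rot: [179.9, 0.1, -166.9]
force: [0.1, 0.1, -0.3]
gripper_width: 68.7
gripper_force: 0.0
```

```bash
python3 - <<'E'
from h import *
st(); g=cams.grab_frame("scene"); save(g,"s3.png")
packs({"P2":(624,32,-.05),"P3":(463,-74,.16),"P4":(621,-69,-.1)})
need((463.5,-74,160),189)
E
```

```text
15.35 [515.76, -286.84, 176.42] [179.88, 0.11, -166.93] [0.06, 0.14, -0.31] [0.13, 0.03, -0.01] 68.74 0.0
P2 x 624.3 y 32.2 yaw -2.7 cost 0.071 views 2
    single 624.8 32.8 -2.9 c0.043
    single 625.2 29.3 -2.2 c0.061
P3 x 463.0 y -74.1 yaw 9.2 cost 0.062 views 2
    single 464.4 -73.4 9.4 c0.040
    single 462.6 -76.9 8.4 c0.047
P4 x 621.7 y -69.5 yaw -6.4 cost 0.070 views 2
    single 621.7 -68.3 -5.8 c0.050
    single 621.4 -72.0 -6.6 c0.058
need mm [-53.2, 219.3, -15.3] rotvec [0.13, 0.12, -3.91]
```

View pics/s3.png

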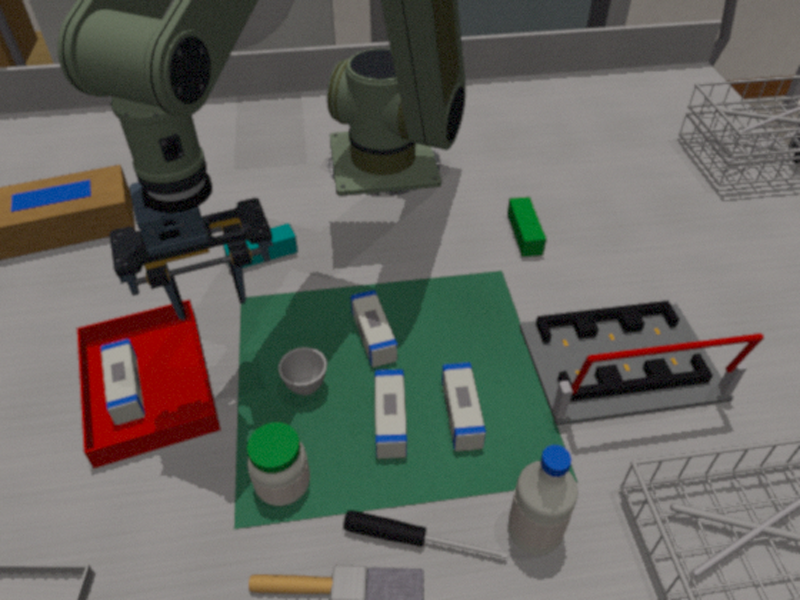

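P1 lies inside the tray at about (122,380), and the other packs have not moved. Next is P3.

>>> {"fn": "apply_moves", "kwargs": {"increments": [[0.5, -0.009, 0.0365, -0.0025, 0, 0, -0.7], [0.5, -0.009, 0.0365, -0.0025, 0, 0, -0.7], [0.5, -0.009, 0.0365, -0.0025, 0, 0, -0.7], [0.5, -0.009, 0.0365, -0.0025, 0, 0, -0.6], [0.5, -0.009, 0.0365, -0.0025, 0, 0, -0.6]]}}

```text
time_s: 15.92
ee_pos: [471.2, -110.6, 161.3]
ee_rot: [-180.0, 0.0, -170.6]
force: [1.1, 0.1, -0.3]
gripper_width: 68.2
gripper_force: 0.0
```

>>> {"fn": "apply_moves", "kwargs": {"increments": [[0.5, -0.008, 0.0365, -0.0025, 0, 0, -0.6], [0.5, 0, 0, 0, 0, 0, 0], [0.5, 0, 0, -0.035, 0, 0, 0], [0.5, 0, 0, -0.035, 0, 0, 0], [0.5, 0, 0, -0.035, 0, 0, 0]]}}

```text
time_s: 16.33
ee_pos: [465.1, -75.5, 53.4]
ee_rot: [-179.9, 0.2, -171.1]
force: [1.0, 0.2, 0.3]
gripper_width: 68.2
gripper_force: 0.0
```

>>> {"fn": "apply_moves", "kwargs": {"increments": [[0.5, 0, 0, -0.025, 0, 0, 0], [0.5, 0, 0, -0.005, 0, 0, 0], [0.5, 0, 0, 0, 0, 0, 0], [-1, 0, 0, 0, 0, 0, 0], [-1, 0, 0, 0, 0, 0, 0]]}}

```text
time_s: 16.75
ee_pos: [464.8, -74.8, 25.0]
ee_rot: [-179.9, 0.2, -171.1]
force: [0.1, -0.8, 0.2]
gripper_width: 58.1
gripper_force: 0.0
```

>>> {"fn": "apply_moves", "kwargs": {"increments": [[-1, 0, 0, 0, 0, 0, 0], [-1, 0, 0, 0, 0, 0, 0], [-1, 0, 0, 0, 0, 0, 0], [-1, 0, 0, 0, 0, 0, 0], [-1, 0, 0, 0, 0, 0, 0]]}}

```text
time_s: 17.17
ee_pos: [463.7, -73.7, 24.5]
ee_rot: [180.0, 0.1, -171.1]
force: [-0.7, 1.6, 7.0]
gripper_width: 39.8
gripper_force: 44.9
```

```bash
python3 -c "
from h import *
st()"
```

```text
17.17 [463.71, -73.71, 24.53] [179.99, 0.08, -171.06] [-0.74, 1.56, 6.96] [0.59, 0.05, 0.03] 39.81 44.94
```

>>> {"fn": "apply_moves", "kwargs": {"increments": [[-1, 0, 0, 0.03, 0, 0, 0], [-1, 0, 0, 0.035, 0, 0, 0], [-1, 0.02, 0, 0.035, 0, 0, 0], [-1, 0.035, 0, 0.02, 0, 0, 0], [-1, 0.035, 0, 0.02, 0, 0, 0]]}}

```text
time_s: 17.58
ee_pos: [552.7, -73.8, 165.0]
ee_rot: [180.0, -0.0, -171.1]
force: [1.8, 0.5, -6.1]
gripper_width: 39.7
gripper_force: 44.9
```

>>> {"fn": "apply_moves", "kwargs": {"increments": [[-1, 0, 0, 0, -1.1, 6.9, 0], [-1, 0, 0, 0, -1.1, 6.9, 0], [-1, 0, 0, 0, -1.1, 6.9, 0], [-1, 0, 0, 0, -1.1, 6.9, 0], [-1, 0, 0, 0, -1.1, 6.9, 0]]}}

```text
time_s: 18.0
ee_pos: [553.8, -73.7, 162.9]
ee_rot: [-179.9, -35.2, -171.1]
force: [-0.2, 0.1, -7.1]
gripper_width: 39.7
gripper_force: 44.9
```

>>> {"fn": "apply_moves", "kwargs": {"increments": [[-1, 0, 0, 0, -0.6, 3.5, 0], [-1, 0, 0, 0, 0, 0, 0], [-1, 0, 0, 0, 0, 0, 0], [-1, 0, 0, 0, 0, 0, 0], [-1, 0, 0, 0, 0, 0, 0]]}}

```text
time_s: 18.42
ee_pos: [552.6, -74.1, 164.3]
ee_rot: [-179.9, -38.4, -171.2]
force: [0.4, -0.0, -6.0]
gripper_width: 39.7
gripper_force: 44.9
```

>>> {"fn": "apply_moves", "kwargs": {"increments": [[-1, 0, 0, 0, 0, 0, 0], [-1, 0, 0, 0, 0, 0, 0], [-1, 0, 0, 0, 0, 0, 0], [-1, 0, 0, 0, 0, 0, 0], [-1, 0, 0, 0, 0.6, -3.5, 0]]}}

```text
time_s: 18.83
ee_pos: [553.5, -73.6, 161.3]
ee_rot: [180.0, -35.0, -171.0]
force: [-0.1, 0.5, -6.8]
gripper_width: 39.6
gripper_force: 44.9
```

>>> {"fn": "apply_moves", "kwargs": {"increments": [[-1, 0, 0, 0, 1.1, -6.9, 0], [-1, 0, 0, 0, 1.1, -6.9, 0], [-1, 0, 0, 0, 1.1, -6.9, 0], [-1, 0, 0, 0, 1.1, -6.9, 0], [-1, 0, 0, 0, 1.1, -6.9, 0]]}}

```text
time_s: 19.25
ee_pos: [552.1, -73.9, 164.3]
ee_rot: [-180.0, 0.2, -171.0]
force: [0.8, 0.1, -8.1]
gripper_width: 40.0
gripper_force: 44.9
```

>>> {"fn": "apply_moves", "kwargs": {"increments": [[-1, 0, 0, 0, 0, 0, 0], [-1, 0, 0, 0, 0, 0, 0], [-1, 0, 0, 0, 0, 0, 0], [-1, 0, 0, 0, 0, 0, 0]]}}

```text
time_s: 19.58
ee_pos: [554.6, -73.9, 163.3]
ee_rot: [180.0, -0.1, -171.0]
force: [-0.3, -0.4, -6.4]
gripper_width: 39.6
gripper_force: 44.9
```

```bash
python3 -c "
from h import *
tq()"
```

```text
torque [ 0.12  -0.021 -0.001] sd [0.046 0.027 0.025] force [-0.11 -0.23 -6.14] rot [ 1.80e+02 -1.00e-01 -1.71e+02] pos [553.6 -73.8 162.8]
```

>>> {"fn": "apply_moves", "kwargs": {"increments": [[-1, 0, 0, 0, 0.8, -4.9, 0], [-1, 0, 0, 0, 0.8, -4.9, 0], [-1, 0, 0, 0, 0.8, -4.9, 0], [-1, 0, 0, 0, 0.8, -4.9, 0], [-1, 0, 0, 0, 0.8, -4.9, 0]]}}

```text
time_s: 20.3
ee_pos: [552.4, -73.8, 163.5]
ee_rot: [179.8, 24.9, -171.0]
force: [0.7, 1.4, -5.5]
gripper_width: 39.4
gripper_force: 44.9
```

>>> {"fn": "apply_moves", "kwargs": {"increments": [[-1, 0, 0, 0, 0.8, -4.9, 0], [-1, 0, 0, 0, 0.8, -4.9, 0], [-1, 0, 0, 0, 0, 0, 0], [-1, 0, 0, 0, 0, 0, 0], [-1, 0, 0, 0, 0, 0, 0]]}}

```text
time_s: 20.72
ee_pos: [555.9, -69.6, 169.4]
ee_rot: [-179.7, 34.0, -170.9]
force: [0.8, -0.4, -5.1]
gripper_width: 39.8
gripper_force: 44.9
```

>>> {"fn": "apply_moves", "kwargs": {"increments": [[-1, 0, 0, 0, 0, 0, 0], [-1, 0, 0, 0, 0, 0, 0], [-1, 0, 0, 0, 0, 0, 0], [-1, 0, 0, 0, 0, 0, 0], [-1, 0, 0, 0, 0, 0, 0]]}}

```text
time_s: 21.13
ee_pos: [555.2, -69.4, 168.9]
ee_rot: [-179.9, 34.0, -171.3]
force: [-0.9, 0.4, -5.4]
gripper_width: 39.8
gripper_force: 44.9
```

>>> {"fn": "apply_moves", "kwargs": {"increments": [[-1, 0, 0, 0, -0.8, 4.9, 0], [-1, 0, 0, 0, -0.8, 4.9, 0], [-1, 0, 0, 0, -0.8, 4.9, 0], [-1, 0, 0, 0, -0.8, 4.9, 0], [-1, 0, 0, 0, -0.8, 4.9, 0]]}}

```text
time_s: 21.55
ee_pos: [555.9, -68.4, 169.8]
ee_rot: [-179.8, 10.4, -171.2]
force: [0.4, 1.6, -6.5]
gripper_width: 39.9
gripper_force: 44.9
```

>>> {"fn": "apply_moves", "kwargs": {"increments": [[-1, 0, 0, 0, -0.8, 4.9, 0], [-1, 0, 0, 0, -0.8, 4.9, 0], [-1, 0, 0, 0, 0, 0, 0], [-1, 0, 0, 0, 0, 0, 0], [-1, 0, 0, 0, 0, 0, 0]]}}

```text
time_s: 21.97
ee_pos: [554.8, -68.0, 168.4]
ee_rot: [-179.9, 0.7, -171.2]
force: [-0.8, 0.3, -6.3]
gripper_width: 39.4
gripper_force: 44.9
```

```bash
python3 -c "
from h import *
tq();tq(3);need((557.7,213.5,165),180.6)"
```

```text
torque [ 0.132 -0.001  0.001] sd [0.027 0.05  0.023] force [-0.24  0.03 -6.12] rot [-179.8    0.7 -171.2] pos [554.7 -68.3 169.2]
torque [ 0.108 -0.012 -0.028] sd [0.006 0.018 0.013] force [ 0.41 -0.53 -6.14] rot [-179.8    0.7 -171.2] pos [555.2 -68.2 169.1]
need mm [2.5, 281.7, -4.1] rotvec [0.12, 0.67, -8.2]
```

P3 is sound: the torque stays at about −0.01 N m both ways, while P1's swung by 0.17. I carry it above pocket_3.

>>> {"fn": "apply_moves", "kwargs": {"increments": [[-1, 0, 0.036, 0, 0.1, 0.3, -0.7], [-1, 0, 0.036, 0, 0, 0.4, -0.7], [-1, 0, 0.036, 0, 0, 0, -0.7], [-1, 0, 0.036, 0, 0, 0, -0.7], [-1, 0, 0.036, 0, 0, 0, -0.7]]}}

```text
time_s: 22.83
ee_pos: [555.3, 113.4, 169.0]
ee_rot: [180.0, -0.0, -174.8]
force: [-0.2, 0.2, -6.7]
gripper_width: 40.0
gripper_force: 44.9
```

>>> {"fn": "apply_moves", "kwargs": {"increments": [[-1, 0, 0.036, 0, 0, 0, -0.7], [-1, 0, 0.036, 0, 0, 0, -0.7], [-1, 0, 0.036, 0, 0, 0, -0.7], [-1, 0, 0.036, 0, 0, 0, -0.7], [-1, 0, 0.036, 0, 0, 0, -0.7]]}}

```text
time_s: 23.25
ee_pos: [555.1, 293.7, 168.9]
ee_rot: [180.0, -0.0, -178.2]
force: [1.4, 0.1, -6.5]
gripper_width: 39.8
gripper_force: 44.9
```

>>> {"fn": "apply_moves", "kwargs": {"increments": [[-1, 0, 0.036, 0, 0, 0, -0.7], [-1, 0, 0.034, 0, 0, 0, -0.5], [-1, 0, 0, -0.04, 0, 0, 0], [-1, 0, 0, -0.04, 0, 0, 0], [-1, 0, 0, -0.02, 0, 0, 0]]}}

```text
time_s: 23.67
ee_pos: [552.7, 361.3, 64.0]
ee_rot: [-179.8, -0.4, -179.3]
force: [-1.2, -1.0, -7.4]
gripper_width: 39.6
gripper_force: 44.9
```

>>> {"fn": "apply_moves", "kwargs": {"increments": [[-1, 0, 0, 0, 0, 0, 0], [-1, 0, 0, 0, 0, 0, 0], [-1, 0, 0, 0, 0, 0, 0]]}}

```text
time_s: 23.92
ee_pos: [557.0, 362.7, 70.9]
ee_rot: [179.8, 0.2, -179.4]
force: [0.1, -0.2, -5.6]
gripper_width: 39.3
gripper_force: 44.9
```

```bash
python3 - <<'E'
from h import *
st(); f=cams.grab_frame("wrist"); np.save("w3.npy",f,allow_pickle=True); save(f,"w3.png"); need((556.4,362.1,34.6),180.6)
E
```

```text
23.92 [557.05, 362.72, 70.9] [179.84, 0.16, -179.41] [0.1, -0.15, -5.56] [0.15, -0.12, 0.0] 39.28 44.93
need mm [-0.9, -0.7, -37.0] rotvec [-0.2, 0.21, 0.01]
```

View pics/w3.png

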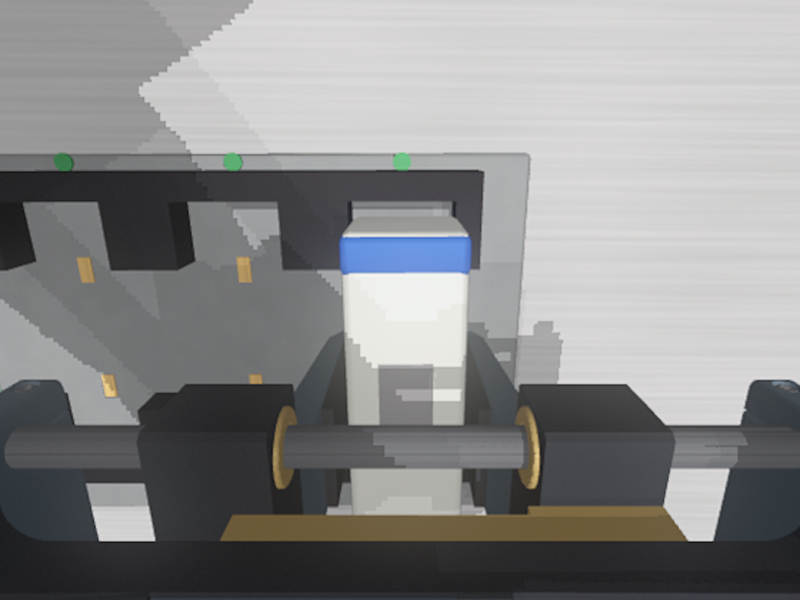

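```bash
python3 - <<'E'
from h import *
f=np.load("w3.npy",allow_pickle=True).item(); k=lambda p:(np.array(p)+.5)*.7-.5
print("pack top",back(f,k([(341,237),(471,237)]),86.3)[:,:2].round(1).tolist())
print("pack bot",back(f,k([(349,217),(461,217)]),46.3)[:,:2].round(1).tolist())
print("wall",back(f,k([(350,202),(454,202),(482,172)]),28)[:,:2].round(1).tolist())
g=cv2.cvtColor(f["color"],cv2.COLOR_RGB2GRAY).astype(int)
print(g[145,235:330].tolist()); print(g[112:175,280].tolist()); print(g[112:175,300].tolist())
E
```

```text
pack top [[498.2, 343.3], [497.8, 382.3]]
pack bot [[497.5, 341.2], [497.1, 383.8]]
wall [[493.8, 339.7], [493.4, 382.8], [481.2, 393.7]]
[70, 73, 71, 72, 72, 71, 74, 75, 54, 39, 38, 64, 108, 117, 115, 116, 116, 115, 116, 115, 116, 115, 114, 114, 115, 115, 114, 115, 116, 115, 116, 116, 116, 116, 117, 115, 115, 115, 116, 115, 116, 115, 116, 117, 116, 114, 114, 114, 115, 116, 115, 115, 116, 116, 116, 117, 117, 117, 117, 116, 117, 118, 116, 116, 117, 117, 116, 116, 127, 131, 130, 130, 131, 132, 121, 117, 117, 118, 117, 119, 122, 80, 41, 43, 68, 78, 73, 75, 76, 74, 76, 76, 75, 76, 74]
[163, 163, 162, 163, 163, 165, 148, 86, 57, 73, 72, 71, 74, 72, 72, 71, 71, 72, 73, 72, 72, 73, 74, 72, 71, 73, 73, 71, 85, 117, 133, 131, 125, 114, 140, 163, 162, 162, 162, 156, 147, 150, 151, 152, 153, 153, 154, 155, 154, 156, 173, 201, 224, 210, 118, 129, 135, 140, 144, 147, 147, 147, 146]
[175, 174, 175, 174, 174, 178, 154, 59, 59, 71, 71, 72, 71, 72, 72, 72, 73, 72, 72, 72, 73, 72, 73, 73, 72, 72, 73, 70, 85, 119, 136, 134, 128, 117, 142, 166, 164, 164, 163, 157, 149, 151, 151, 152, 152, 153, 153, 154, 154, 159, 177, 201, 222, 207, 117, 129, 135, 140, 146, 148, 148, 146, 146]
```

The picture shows the pack's near end squarely inside pocket 3's outline, within about 1 mm. Pack end at row ~237, pocket wall at row ~202. I lower it.

>>> {"fn": "apply_moves", "kwargs": {"increments": [[-1, -0.0009, -0.0008, -0.01, 0, 0, 0], [-1, 0, 0, -0.01, 0, 0, 0], [-1, 0, 0, -0.008, 0, 0, 0], [-1, 0, 0, -0.005, 0, 0, 0], [-1, 0, 0, 0, 0, 0, 0]]}}

```text
time_s: 24.38
ee_pos: [554.1, 360.8, 35.0]
ee_rot: [-180.0, -0.1, -179.4]
force: [-0.0, 0.1, -6.5]
gripper_width: 39.3
gripper_force: 45.0
```

>>> {"fn": "apply_moves", "kwargs": {"increments": [[-1, 0, 0, 0, 0, 0, 0], [-1, 0, 0, 0, 0, 0, 0]]}}

```text
time_s: 24.55
ee_pos: [554.6, 361.1, 35.7]
ee_rot: [180.0, -0.1, -179.4]
force: [1.1, 1.1, -5.6]
gripper_width: 39.9
gripper_force: 45.0
```

```bash
python3 -c "
from h import *
st();tq(3)"
```

```text
24.55 [554.56, 361.1, 35.74] [179.97, -0.05, -179.4] [1.08, 1.09, -5.58] [0.18, -0.07, 0.01] 39.9 44.98
torque [ 0.148 -0.093 -0.004] sd [0.025 0.025 0.014] force [ 0.3  -0.   -5.78] rot [ 180.    -0.  -179.4] pos [554.6 361.2  35.9]
```

>>> {"fn": "apply_moves", "kwargs": {"increments": [[0.15, 0, 0, 0, 0, 0, 0], [0.15, 0, 0, 0, 0, 0, 0], [0.15, 0, 0, 0, 0, 0, 0], [0.15, 0, 0, 0.02, 0, 0, 0], [0.15, 0, 0, 0.04, 0, 0, 0]]}}

```text
time_s: 25.12
ee_pos: [551.9, 359.5, 92.2]
ee_rot: [-179.7, -0.5, -179.4]
force: [0.7, 0.1, -0.4]
gripper_width: 52.4
gripper_force: 0.0
```

>>> {"fn": "apply_moves", "kwargs": {"increments": [[0.15, 0, 0, 0.04, 0, 0, 0], [0.15, 0, 0, 0.035, 0, 0, 0], [0.5, 0, -0.04, 0, 0, 0, 0], [0.5, 0, -0.04, 0, 0, 0, 0], [0.5, 0, -0.04, 0, 0, 0, 0]]}}

```text
time_s: 25.53
ee_pos: [554.9, 240.6, 172.8]
ee_rot: [179.9, 0.2, -179.3]
force: [0.1, -1.0, -0.6]
gripper_width: 67.4
gripper_force: 0.0
```

>>> {"fn": "apply_moves", "kwargs": {"increments": [[0.5, 0, -0.04, 0, 0, 0, 0], [0.5, 0.02, -0.03, 0, 0, 0, 0], [0.5, 0, 0, 0, 0, 0, 0]]}}

```text
time_s: 25.78
ee_pos: [577.2, 165.9, 172.3]
ee_rot: [-179.9, 0.2, -179.7]
force: [0.7, -0.4, 0.9]
gripper_width: 68.1
gripper_force: 0.0
```

```bash
python3 - <<'E'
from h import *
st()
packs({"P2":(624,32,-.05),"P4":(621,-69,-.1)})
f=cams.grab_frame("side"); g=cams.grab_frame("scene")
for c,F in(("side",f),("scene",g)):
    for b,s in blobs(F,(105,120,60),(125,255,255),15)[0]:
        X=back(F,b,40)[0]
        if 440<X[0]<680 and 300<X[1]<420: print(c,"blue",b,X.round(1))
need((624.5,32,160),177.2)
E
```

```text
25.78 [577.15, 165.9, 172.28] [-179.92, 0.21, -179.67] [0.66, -0.43, 0.89] [0.14, -0.07, -0.02] 68.09 0.0
P2 x 624.6 y 33.1 yaw -2.6 cost 0.039 views 1
    single 624.6 33.1 -2.7 c0.039
P4 x 622.5 y -68.7 yaw -5.6 cost 0.055 views 1
    single 622.5 -68.7 -5.6 c0.055
side blue [192.8 327. ] [609.9 362.   40. ]
side blue [241.5 335.9] [501.7 361.5  40. ]
scene blue [456.9 212.1] [496.6 359.1  40. ]
scene blue [478.1 249.9] [604.3 359.6  40. ]
need mm [50.0, -139.8, -11.3] rotvec [-0.07, -0.01, -3.42]
```

>>> {"fn": "apply_moves", "kwargs": {"increments": [[0.5, 0.0125, -0.035, -0.003, 0, 0, -0.8], [0.5, 0.0125, -0.035, -0.003, 0, 0, -0.8], [0.5, 0.0125, -0.035, -0.003, 0, 0, -0.8], [0.5, 0.0125, -0.0345, -0.003, 0, 0, -0.8], [0.5, 0, 0, 0, 0, 0, 0]]}}

```text
time_s: 26.4
ee_pos: [626.2, 27.6, 158.3]
ee_rot: [-179.9, 0.0, 177.3]
force: [0.6, 0.2, -0.0]
gripper_width: 68.4
gripper_force: 0.0
```

>>> {"fn": "apply_moves", "kwargs": {"increments": [[0.5, 0, 0, -0.035, 0, 0, 0], [0.5, 0, 0, -0.035, 0, 0, 0], [0.5, 0, 0, -0.035, 0, 0, 0], [0.5, 0, 0, -0.025, 0, 0, 0], [0.5, 0, 0, -0.005, 0, 0, 0]]}}

```text
time_s: 26.82
ee_pos: [621.0, 33.3, 19.2]
ee_rot: [180.0, -0.6, 177.5]
force: [-1.0, -0.0, -0.5]
gripper_width: 68.6
gripper_force: 0.0
```

>>> {"fn": "apply_moves", "kwargs": {"increments": [[0.5, 0, 0, 0, 0, 0, 0], [-1, 0, 0, 0, 0, 0, 0], [-1, 0, 0, 0, 0, 0, 0], [-1, 0, 0, 0, 0, 0, 0], [-1, 0, 0, 0, 0, 0, 0]]}}

```text
time_s: 27.23
ee_pos: [625.5, 31.8, 25.7]
ee_rot: [180.0, 0.1, 177.4]
force: [-0.6, -0.4, 0.4]
gripper_width: 44.6
gripper_force: 0.0
```

>>> {"fn": "apply_moves", "kwargs": {"increments": [[-1, 0, 0, 0, 0, 0, 0], [-1, 0, 0, 0, 0, 0, 0], [-1, 0, 0, 0, 0, 0, 0], [-1, 0, 0, 0, 0, 0, 0]]}}

```text
time_s: 27.57
ee_pos: [625.5, 32.1, 25.4]
ee_rot: [179.9, 0.1, 177.4]
force: [-0.3, 2.6, 6.4]
gripper_width: 39.8
gripper_force: 45.0
```

```bash
python3 -c "
from h import *
st()"
```

```text
27.57 [625.46, 32.12, 25.43] [179.91, 0.1, 177.39] [-0.34, 2.6, 6.35] [0.53, 0.07, 0.05] 39.77 44.99
```

>>> {"fn": "apply_moves", "kwargs": {"increments": [[-1, 0, 0, 0.03, 0, 0, 0], [-1, 0, 0, 0.035, 0, 0, 0], [-1, 0, 0, 0.035, 0, 0, 0], [-1, -0.015, 0, 0.02, 0, 0, 0], [-1, -0.015, 0, 0.02, 0, 0, 0]]}}

```text
time_s: 27.98
ee_pos: [594.2, 31.2, 164.5]
ee_rot: [-180.0, -0.1, 177.4]
force: [-0.3, -0.3, -5.9]
gripper_width: 39.6
gripper_force: 45.0
```

>>> {"fn": "apply_moves", "kwargs": {"increments": [[-1, 0, 0, 0, 0.3, 7, 0], [-1, 0, 0, 0, 0.3, 7, 0], [-1, 0, 0, 0, 0.3, 7, 0], [-1, 0, 0, 0, 0.3, 7, 0], [-1, 0, 0, 0, 0.3, 7, 0]]}}

```text
time_s: 28.4
ee_pos: [595.1, 31.2, 163.5]
ee_rot: [-179.9, -35.3, 177.3]
force: [-0.3, -0.0, -6.0]
gripper_width: 39.9
gripper_force: 45.0
```

>>> {"fn": "apply_moves", "kwargs": {"increments": [[-1, 0, 0, 0, 0.1, 3.5, 0], [-1, 0, 0, 0, 0, 0, 0], [-1, 0, 0, 0, 0, 0, 0], [-1, 0, 0, 0, 0, 0, 0], [-1, 0, 0, 0, 0, 0, 0]]}}

```text
time_s: 28.82
ee_pos: [594.2, 31.6, 165.0]
ee_rot: [-179.9, -38.4, 177.3]
force: [-0.6, -0.2, -5.4]
gripper_width: 39.7
gripper_force: 45.0
```

>>> {"fn": "apply_moves", "kwargs": {"increments": [[-1, 0, 0, 0, 0, 0, 0], [-1, 0, 0, 0, 0, 0, 0], [-1, 0, 0, 0, 0, 0, 0], [-1, 0, 0, 0, 0, 0, 0], [-1, 0, 0, 0, -0.1, -3.5, 0]]}}

```text
time_s: 29.23
ee_pos: [595.0, 31.5, 161.6]
ee_rot: [-179.9, -35.1, 177.4]
force: [0.9, 0.5, -6.5]
gripper_width: 39.7
gripper_force: 45.0
```

>>> {"fn": "apply_moves", "kwargs": {"increments": [[-1, 0, 0, 0, -0.3, -7, 0], [-1, 0, 0, 0, -0.3, -7, 0], [-1, 0, 0, 0, -0.3, -7, 0], [-1, 0, 0, 0, -0.3, -7, 0], [-1, 0, 0, 0, -0.3, -7, 0]]}}

```text
time_s: 29.65
ee_pos: [593.7, 31.6, 165.0]
ee_rot: [180.0, 0.2, 177.4]
force: [0.4, -0.1, -6.5]
gripper_width: 40.3
gripper_force: 45.0
```

>>> {"fn": "apply_moves", "kwargs": {"increments": [[-1, 0, 0, 0, 0, 0, 0], [-1, 0, 0, 0, 0, 0, 0], [-1, 0, 0, 0, 0, 0, 0], [-1, 0, 0, 0, 0, 0, 0]]}}

```text
time_s: 29.98
ee_pos: [596.4, 31.6, 164.0]
ee_rot: [180.0, -0.1, 177.4]
force: [-0.2, -1.0, -6.1]
gripper_width: 39.6
gripper_force: 45.0
```

```bash
python3 -c "
from h import *
tq()"
```

```text
torque [ 0.115 -0.076 -0.014] sd [0.026 0.031 0.014] force [-0.2  -0.29 -6.16] rot [ 1.800e+02 -1.000e-01  1.774e+02] pos [595.2  31.6 163.3]
```

>>> {"fn": "apply_moves", "kwargs": {"increments": [[-1, 0, 0, 0, -0.2, -4.9, 0], [-1, 0, 0, 0, -0.2, -4.9, 0], [-1, 0, 0, 0, -0.2, -4.9, 0], [-1, 0, 0, 0, -0.2, -4.9, 0], [-1, 0, 0, 0, -0.2, -4.9, 0]]}}

```text
time_s: 30.7
ee_pos: [593.9, 31.6, 164.0]
ee_rot: [179.8, 24.6, 177.4]
force: [0.4, 0.5, -6.2]
gripper_width: 40.0
gripper_force: 45.0
```

>>> {"fn": "apply_moves", "kwargs": {"increments": [[-1, 0, 0, 0, -0.2, -4.9, 0], [-1, 0, 0, 0, -0.2, -4.9, 0], [-1, 0, 0, 0, 0, 0, 0], [-1, 0, 0, 0, 0, 0, 0], [-1, 0, 0, 0, 0, 0, 0]]}}

```text
time_s: 31.12
ee_pos: [595.7, 31.6, 164.7]
ee_rot: [179.8, 34.3, 177.3]
force: [0.2, 1.6, -6.2]
gripper_width: 39.4
gripper_force: 45.0
```

>>> {"fn": "apply_moves", "kwargs": {"increments": [[-1, 0, 0, 0, 0, 0, 0], [-1, 0, 0, 0, 0, 0, 0], [-1, 0, 0, 0, 0, 0, 0], [-1, 0, 0, 0, 0, 0, 0], [-1, 0, 0, 0, 0, 0, 0]]}}

```text
time_s: 31.53
ee_pos: [594.8, 31.5, 163.9]
ee_rot: [179.8, 34.3, 177.3]
force: [0.4, 0.6, -6.6]
gripper_width: 39.7
gripper_force: 45.0
```

>>> {"fn": "apply_moves", "kwargs": {"increments": [[-1, 0, 0, 0, 0.2, 4.9, 0], [-1, 0, 0, 0, 0.2, 4.9, 0], [-1, 0, 0, 0, 0.2, 4.9, 0], [-1, 0, 0, 0, 0.2, 4.9, 0], [-1, 0, 0, 0, 0.2, 4.9, 0]]}}

```text
time_s: 31.95
ee_pos: [595.4, 31.7, 164.9]
ee_rot: [179.9, 9.7, 177.4]
force: [0.5, -0.2, -6.4]
gripper_width: 40.1
gripper_force: 45.0
```

>>> {"fn": "apply_moves", "kwargs": {"increments": [[-1, 0, 0, 0, 0.2, 4.9, 0], [-1, 0, 0, 0, 0.2, 4.9, 0], [-1, 0, 0, 0, 0, 0, 0], [-1, 0, 0, 0, 0, 0, 0], [-1, 0, 0, 0, 0, 0, 0]]}}

```text
time_s: 32.37
ee_pos: [594.1, 31.6, 163.4]
ee_rot: [180.0, 0.0, 177.4]
force: [-1.1, 0.6, -5.5]
gripper_width: 39.8
gripper_force: 45.0
```

```bash
python3 -c "
from h import *
tq();need((557.5,287.7,165),180.6)"
```

```text
torque [ 0.131 -0.013  0.023] sd [0.031 0.023 0.017] force [-0.07  0.23 -5.9 ] rot [180.    0.  177.4] pos [593.9  31.7 164.3]
need mm [-36.6, 256.1, 0.7] rotvec [-0.03, 0.0, 3.19]
```

P2 is sound as well: no swing towards the lowered end. I place it in pocket_2.

>>> {"fn": "apply_moves", "kwargs": {"increments": [[-1, -0.005, 0.0365, 0, 0, 0, 0.5], [-1, -0.005, 0.0365, 0, 0, 0, 0.5], [-1, -0.005, 0.0365, 0, 0, 0, 0.5], [-1, -0.005, 0.0365, 0, 0, 0, 0.5], [-1, -0.005, 0.0365, 0, 0, 0, 0.5]]}}

```text
time_s: 33.08
ee_pos: [568.9, 215.6, 164.2]
ee_rot: [180.0, -0.0, 179.9]
force: [0.2, -0.0, -5.6]
gripper_width: 39.9
gripper_force: 45.0
```

>>> {"fn": "apply_moves", "kwargs": {"increments": [[-1, -0.005, 0.0365, 0, 0, 0, 0.5], [-1, -0.006, 0.037, 0, 0, 0, 0.2], [-1, 0, 0, -0.03, 0, 0, 0], [-1, 0, 0, -0.035, 0, 0, 0], [-1, 0, 0, -0.025, 0, 0, 0]]}}

```text
time_s: 33.5
ee_pos: [557.2, 288.3, 72.1]
ee_rot: [-180.0, -0.1, -179.3]
force: [-1.5, -0.9, -7.3]
gripper_width: 39.4
gripper_force: 45.0
```

>>> {"fn": "apply_moves", "kwargs": {"increments": [[-1, 0, 0, -0.003, 0, 0, 0], [-1, 0, 0, 0, 0, 0, 0], [-1, 0, 0, 0, 0, 0, 0], [-1, 0, 0, 0, 0, 0, 0], [-1, 0, 0, 0, 0, 0, 0]]}}

```text
time_s: 33.92
ee_pos: [560.0, 288.1, 73.3]
ee_rot: [179.9, 0.2, -179.4]
force: [-0.6, -0.3, -5.3]
gripper_width: 39.7
gripper_force: 45.0
```

```bash
python3 - <<'E'
from h import *
tq(4); f=cams.grab_frame("wrist"); np.save("w4.npy",f,allow_pickle=True); save(f,"w4.png"); need((558,287.6,36.4),180.6)
E
```

```text
torque [ 0.101 -0.043  0.   ] sd [0.015 0.027 0.012] force [ 0.09 -0.42 -5.47] rot [ 1.799e+02  1.000e-01 -1.794e+02] pos [559.1 287.7  72.2]
need mm [-0.7, -0.0, -35.1] rotvec [-0.05, 0.0, 0.0]
```

View pics/w4.png

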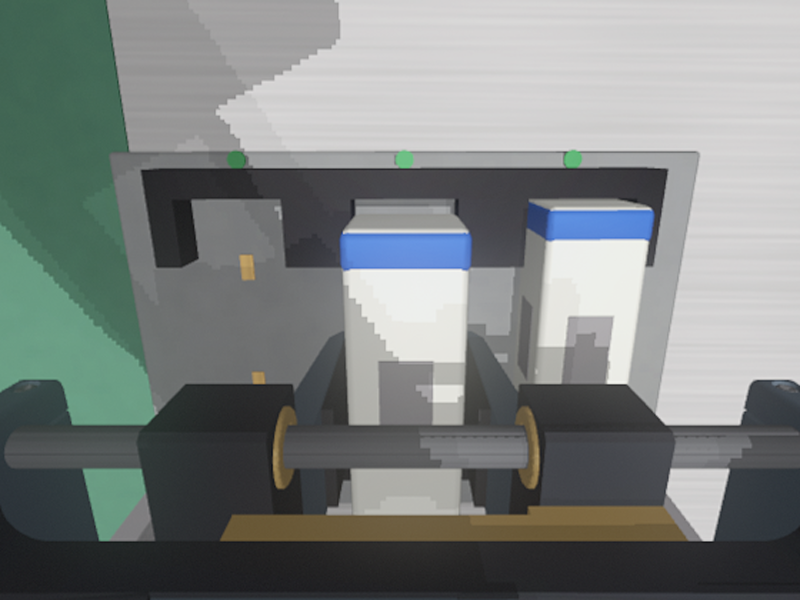

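Pack in pocket 3 appears seated (its top end edge at row ~207), and the held pack is lined up with pocket 2. I lower and release it.

>>> {"fn": "apply_moves", "kwargs": {"increments": [[-1, -0.0009, 0, -0.01, 0, 0, 0], [-1, 0, 0, -0.01, 0, 0, 0], [-1, 0, 0, -0.01, 0, 0, 0], [-1, 0, 0, -0.005, 0, 0, 0], [-1, 0, 0, 0, 0, 0, 0]]}}

```text
time_s: 34.58
ee_pos: [556.7, 287.2, 35.3]
ee_rot: [-180.0, -0.2, -179.4]
force: [-2.4, -2.3, -1.1]
gripper_width: 40.0
gripper_force: 45.0
```

>>> {"fn": "apply_moves", "kwargs": {"increments": [[-1, 0, 0, 0, 0, 0, 0], [-1, 0, 0, 0, 0, 0, 0]]}}

```text
time_s: 34.75
ee_pos: [556.8, 287.3, 35.3]
ee_rot: [-180.0, -0.2, -179.4]
force: [-2.8, -0.7, -3.1]
gripper_width: 39.7
gripper_force: 45.0
```

```bash
python3 - <<'E'
from h import *
tq(3)
f=np.load("w4.npy",allow_pickle=True).item(); k=lambda p:(np.array(p)+.5)*.7-.5
print("P3 top end z50",back(f,k([(529,208),(652,208)]),50)[:,:2].round(1).tolist(),"wall",back(f,k([(352,199),(456,199)]),28)[:,:2].round(1).tolist(),"P2",back(f,k([(342,233),(470,233)]),86.8)[:,:2].round(1).tolist())
E
```

```text
torque [-0.075  0.39   0.024] sd [0.035 0.071 0.04 ] force [-2.03 -0.82 -3.45] rot [ 1.800e+02 -1.000e-01 -1.794e+02] pos [557.2 287.4  35.4]
P3 top end z50 [[495.0, 333.6], [494.6, 379.4]] wall [[494.5, 265.3], [494.0, 308.5]] P2 [[499.0, 268.5], [498.6, 307.0]]
```

>>> {"fn": "apply_moves", "kwargs": {"increments": [[0.15, 0, 0, 0, 0, 0, 0], [0.15, 0, 0, 0, 0, 0, 0], [0.15, 0, 0, 0, 0, 0, 0], [0.15, 0, 0, 0.02, 0, 0, 0], [0.15, 0, 0, 0.04, 0, 0, 0]]}}

```text
time_s: 35.32
ee_pos: [555.1, 286.3, 92.3]
ee_rot: [-179.8, -0.5, -179.4]
force: [0.1, -0.0, -0.1]
gripper_width: 52.7
gripper_force: 0.0
```

>>> {"fn": "apply_moves", "kwargs": {"increments": [[0.15, 0, 0, 0.04, 0, 0, 0], [0.15, 0, 0, 0.035, 0, 0, 0], [0.5, 0.005, -0.038, 0, 0, 0, 0], [0.5, 0.005, -0.038, 0, 0, 0, 0], [0.5, 0.005, -0.038, 0, 0, 0, 0]]}}

```text
time_s: 35.73
ee_pos: [573.5, 173.1, 172.7]
ee_rot: [179.9, 0.2, -179.3]
force: [1.0, -0.4, -0.2]
gripper_width: 67.4
gripper_force: 0.0
```

>>> {"fn": "apply_moves", "kwargs": {"increments": [[0.5, 0.005, -0.038, 0, 0, 0, 0], [0.5, 0.005, -0.038, 0, 0, 0, 0], [0.5, 0.005, -0.038, 0, 0, 0, 0], [0.5, 0, 0, 0, 0, 0, 0]]}}

```text
time_s: 36.07
ee_pos: [588.9, 53.4, 171.7]
ee_rot: [-179.8, 0.1, -179.7]
force: [-0.1, 0.3, 0.3]
gripper_width: 68.5
gripper_force: 0.0
```

```bash
python3 - <<'E'
from h import *
st()
packs({"P4":(622,-69,-.1)})
need((622.5,-69,160),174.2)
for c in("side","scene"):
    F=cams.grab_frame(c)
    for b,s in blobs(F,(105,120,60),(125,255,255),15)[0]:
        X=back(F,b,45)[0]
        if 440<X[0]<680 and 180<X[1]<420: print(c,"blue",b,X.round(1))
E
```

```text
36.07 [588.89, 53.4, 171.72] [-179.84, 0.11, -179.7] [-0.11, 0.33, 0.33] [0.12, -0.04, 0.04] 68.5 0.0
P4 x 622.2 y -68.4 yaw -5.7 cost 0.058 views 1
    single 622.3 -68.3 -6.2 c0.058
need mm [34.2, -127.3, -11.6] rotvec [-0.06, 0.06, -6.23]
side blue [204.  299.6] [610.  292.2  45. ]
side blue [249.9 307.2] [502.6 291.   45. ]
side blue [192.8 327. ] [608. 365.  45.]
side blue [241.5 335.9] [500.5 364.5  45. ]
scene blue [456.8 212. ] [500.5 355.9  45. ]
scene blue [425.1 216.3] [502.8 282.4  45. ]
scene blue [478.1 249.8] [607.6 356.6  45. ]
scene blue [444.7 254.7] [609.8 284.3  45. ]
```

>>> {"fn": "apply_moves", "kwargs": {"increments": [[0.5, 0.0085, -0.03, -0.003, 0, 0, -1.5], [0.5, 0.0085, -0.03, -0.003, 0, 0, -1.5], [0.5, 0.0085, -0.03, -0.003, 0, 0, -1.5], [0.5, 0.0085, -0.032, -0.003, 0, 0, -1.5], [0.5, 0, 0, 0, 0, 0, 0]]}}

```text
time_s: 36.68
ee_pos: [623.1, -65.6, 158.3]
ee_rot: [-179.9, 0.0, 174.5]
force: [0.7, -0.7, -0.4]
gripper_width: 68.4
gripper_force: 0.0
```

>>> {"fn": "apply_moves", "kwargs": {"increments": [[0.5, 0, 0, -0.035, 0, 0, 0], [0.5, 0, 0, -0.035, 0, 0, 0], [0.5, 0, 0, -0.035, 0, 0, 0], [0.5, 0, 0, -0.025, 0, 0, 0], [0.5, 0, 0, -0.005, 0, 0, 0]]}}

```text
time_s: 37.1
ee_pos: [618.4, -59.9, 19.3]
ee_rot: [179.9, -0.6, 174.7]
force: [-1.1, -0.2, -0.1]
gripper_width: 68.5
gripper_force: 0.0
```

>>> {"fn": "apply_moves", "kwargs": {"increments": [[0.5, 0, 0, 0, 0, 0, 0], [-1, 0, 0, 0, 0, 0, 0], [-1, 0, 0, 0, 0, 0, 0], [-1, 0, 0, 0, 0, 0, 0], [-1, 0, 0, 0, 0, 0, 0]]}}

```text
time_s: 37.52
ee_pos: [623.0, -63.6, 26.0]
ee_rot: [-179.9, 0.2, 174.7]
force: [-0.1, -7.8, 2.4]
gripper_width: 44.4
gripper_force: 3.2
```

>>> {"fn": "apply_moves", "kwargs": {"increments": [[-1, 0, 0, 0, 0, 0, 0], [-1, 0, 0, 0, 0, 0, 0], [-1, 0, 0, 0, 0, 0, 0], [-1, 0, 0, 0, 0, 0, 0]]}}

```text
time_s: 37.85
ee_pos: [623.1, -64.3, 26.0]
ee_rot: [-179.9, 0.2, 174.7]
force: [-0.8, -5.2, 2.6]
gripper_width: 39.6
gripper_force: 45.0
```

```bash
python3 -c "
from h import *
st()"
```

```text
37.85 [623.06, -64.26, 26.03] [-179.88, 0.21, 174.66] [-0.8, -5.18, 2.6] [-0.84, 0.06, 0.08] 39.64 45.0
```

>>> {"fn": "apply_moves", "kwargs": {"increments": [[-1, 0, 0, 0.03, 0, 0, 0], [-1, 0, 0, 0.035, 0, 0, 0], [-1, 0, 0, 0.035, 0, 0, 0], [-1, -0.015, 0, 0.02, 0, 0, 0], [-1, -0.015, 0, 0.02, 0, 0, 0]]}}

```text
time_s: 38.27
ee_pos: [591.5, -62.4, 165.4]
ee_rot: [180.0, 0.0, 174.6]
force: [0.1, 0.5, -6.8]
gripper_width: 39.6
gripper_force: 45.0
```

>>> {"fn": "apply_moves", "kwargs": {"increments": [[-1, 0, 0, 0, 0.6, 7, 0], [-1, 0, 0, 0, 0.6, 7, 0], [-1, 0, 0, 0, 0.6, 7, 0], [-1, 0, 0, 0, 0.6, 7, 0], [-1, 0, 0, 0, 0.6, 7, 0]]}}

```text
time_s: 38.68
ee_pos: [592.6, -62.5, 164.3]
ee_rot: [-179.7, -35.3, 174.5]
force: [0.2, -0.1, -7.6]
gripper_width: 39.8
gripper_force: 45.0
```

>>> {"fn": "apply_moves", "kwargs": {"increments": [[-1, 0, 0, 0, 0.3, 3.5, 0], [-1, 0, 0, 0, 0, 0, 0], [-1, 0, 0, 0, 0, 0, 0], [-1, 0, 0, 0, 0, 0, 0], [-1, 0, 0, 0, 0, 0, 0]]}}

```text
time_s: 39.1
ee_pos: [591.4, -62.4, 165.1]
ee_rot: [-179.6, -38.5, 174.5]
force: [0.5, -0.5, -7.4]
gripper_width: 39.7
gripper_force: 45.0
```

>>> {"fn": "apply_moves", "kwargs": {"increments": [[-1, 0, 0, 0, 0, 0, 0], [-1, 0, 0, 0, 0, 0, 0], [-1, 0, 0, 0, 0, 0, 0], [-1, 0, 0, 0, 0, 0, 0], [-1, 0, 0, 0, -0.3, -3.5, 0]]}}

```text
time_s: 39.52
ee_pos: [592.1, -62.4, 161.5]
ee_rot: [-179.7, -35.2, 174.5]
force: [0.9, 0.8, -7.6]
gripper_width: 39.8
gripper_force: 45.0
```

>>> {"fn": "apply_moves", "kwargs": {"increments": [[-1, 0, 0, 0, -0.6, -7, 0], [-1, 0, 0, 0, -0.6, -7, 0], [-1, 0, 0, 0, -0.6, -7, 0], [-1, 0, 0, 0, -0.6, -7, 0], [-1, 0, 0, 0, -0.6, -7, 0]]}}

```text
time_s: 39.93
ee_pos: [590.6, -62.3, 164.9]
ee_rot: [180.0, 0.2, 174.6]
force: [0.3, 0.2, -6.7]
gripper_width: 39.8
gripper_force: 45.0
```

>>> {"fn": "apply_moves", "kwargs": {"increments": [[-1, 0, 0, 0, 0, 0, 0], [-1, 0, 0, 0, 0, 0, 0], [-1, 0, 0, 0, 0, 0, 0], [-1, 0, 0, 0, 0, 0, 0]]}}

```text
time_s: 40.27
ee_pos: [593.3, -62.6, 163.9]
ee_rot: [180.0, -0.1, 174.6]
force: [-0.2, -0.3, -6.5]
gripper_width: 39.9
gripper_force: 45.0
```

```bash
python3 -c "
from h import *
tq()"
```

```text
torque [ 0.1   -0.052 -0.   ] sd [0.034 0.019 0.025] force [-0.11 -0.06 -6.69] rot [ 1.800e+02 -1.000e-01  1.746e+02] pos [592.3 -62.4 163.3]
```

>>> {"fn": "apply_moves", "kwargs": {"increments": [[-1, 0, 0, 0, -0.4, -4.9, 0], [-1, 0, 0, 0, -0.4, -4.9, 0], [-1, 0, 0, 0, -0.4, -4.9, 0], [-1, 0, 0, 0, -0.4, -4.9, 0], [-1, 0, 0, 0, -0.4, -4.9, 0]]}}

```text
time_s: 40.98
ee_pos: [590.9, -62.3, 163.9]
ee_rot: [179.6, 24.6, 174.5]
force: [0.6, -1.4, -6.8]
gripper_width: 39.4
gripper_force: 45.0
```

>>> {"fn": "apply_moves", "kwargs": {"increments": [[-1, 0, 0, 0, -0.4, -4.9, 0], [-1, 0, 0, 0, -0.4, -4.9, 0], [-1, 0, 0, 0, 0, 0, 0], [-1, 0, 0, 0, 0, 0, 0], [-1, 0, 0, 0, 0, 0, 0]]}}

```text
time_s: 41.4
ee_pos: [592.7, -62.5, 164.6]
ee_rot: [179.5, 34.3, 174.5]
force: [0.5, -0.0, -5.6]
gripper_width: 39.9
gripper_force: 45.0
```

>>> {"fn": "apply_moves", "kwargs": {"increments": [[-1, 0, 0, 0, 0, 0, 0], [-1, 0, 0, 0, 0, 0, 0], [-1, 0, 0, 0, 0, 0, 0], [-1, 0, 0, 0, 0, 0, 0], [-1, 0, 0, 0, 0, 0, 0]]}}

```text
time_s: 41.82
ee_pos: [591.8, -62.4, 163.9]
ee_rot: [179.5, 34.3, 174.5]
force: [-0.3, 0.5, -6.8]
gripper_width: 39.8
gripper_force: 45.0
```

>>> {"fn": "apply_moves", "kwargs": {"increments": [[-1, 0, 0, 0, 0.4, 4.9, 0], [-1, 0, 0, 0, 0.4, 4.9, 0], [-1, 0, 0, 0, 0.4, 4.9, 0], [-1, 0, 0, 0, 0.4, 4.9, 0], [-1, 0, 0, 0, 0.4, 4.9, 0]]}}

```text
time_s: 42.23
ee_pos: [592.6, -62.6, 165.0]
ee_rot: [179.9, 9.8, 174.6]
force: [0.5, 0.2, -8.0]
gripper_width: 39.5
gripper_force: 45.0
```

>>> {"fn": "apply_moves", "kwargs": {"increments": [[-1, 0, 0, 0, 0.4, 4.9, 0], [-1, 0, 0, 0, 0.4, 4.9, 0], [-1, 0, 0, 0, 0, 0, 0], [-1, 0, 0, 0, 0, 0, 0], [-1, 0, 0, 0, 0, 0, 0]]}}

```text
time_s: 42.65
ee_pos: [591.3, -62.3, 163.5]
ee_rot: [180.0, 0.0, 174.6]
force: [0.3, -0.7, -7.1]
gripper_width: 39.9
gripper_force: 45.0
```

```bash
python3 -c "
from h import *
tq();need((558.5,213.6,165),180.6);need((510-32*.223,-408.2+32*.975,165),192.9)"
```

```text
torque [ 0.116  0.009 -0.003] sd [0.03  0.014 0.026] force [-0.08 -0.02 -6.87] rot [180.    0.  174.6] pos [591.  -62.4 164.3]
need mm [-32.7, 276.0, 0.7] rotvec [-0.03, 0.01, 6.0]
need mm [-88.3, -314.6, 0.7] rotvec [-0.03, 0.0, 18.3]
```

P4 is sound too (−0.05 to +0.01 N m). So P1 is the only faulty pack, and P4 goes to pocket_1.

>>> {"fn": "apply_moves", "kwargs": {"increments": [[-1, -0.004, 0.0345, 0, 0, 0, 0.75], [-1, -0.004, 0.0345, 0, 0, 0, 0.75], [-1, -0.004, 0.0345, 0, 0, 0, 0.75], [-1, -0.004, 0.0345, 0, 0, 0, 0.75], [-1, -0.004, 0.0345, 0, 0, 0, 0.75]]}}

```text
time_s: 43.37
ee_pos: [571.1, 111.5, 164.2]
ee_rot: [180.0, 0.0, 178.4]
force: [0.4, 0.7, -6.6]
gripper_width: 39.9
gripper_force: 45.0
```

>>> {"fn": "apply_moves", "kwargs": {"increments": [[-1, -0.004, 0.0345, 0, 0, 0, 0.75], [-1, -0.004, 0.0345, 0, 0, 0, 0.75], [-1, -0.0055, 0.0345, 0, 0, 0, 0.75], [-1, 0, 0, -0.04, 0, 0, 0], [-1, 0, 0, -0.035, 0, 0, 0]]}}

```text
time_s: 43.78
ee_pos: [559.5, 216.7, 90.4]
ee_rot: [179.8, 0.4, -179.2]
force: [0.0, 0.1, -8.5]
gripper_width: 39.7
gripper_force: 45.0
```

>>> {"fn": "apply_moves", "kwargs": {"increments": [[-1, 0, 0, -0.018, 0, 0, 0], [-1, 0, 0, 0, 0, 0, 0], [-1, 0, 0, 0, 0, 0, 0], [-1, 0, 0, 0, 0, 0, 0], [-1, 0, 0, 0, 0, 0, 0]]}}

```text
time_s: 44.2
ee_pos: [559.9, 214.0, 73.3]
ee_rot: [179.9, 0.2, -179.4]
force: [0.6, 0.0, -6.3]
gripper_width: 39.9
gripper_force: 45.0
```

```bash
python3 - <<'E'
from h import *
tq(4); f=cams.grab_frame("wrist"); np.save("w5.npy",f,allow_pickle=True); save(f,"w5.png"); need((557.8,213.6,37),180.6)
g=cv2.cvtColor(f["color"],cv2.COLOR_RGB2GRAY).astype(int)
for c in(270,290): print(g[110:170,c].tolist())
print(g[145,235:330].tolist())
E
```

```text
torque [ 0.104 -0.025 -0.019] sd [0.02  0.037 0.041] force [ 0.41 -0.04 -6.59] rot [ 1.799e+02  1.000e-01 -1.794e+02] pos [559.  213.7  72.5]
need mm [-0.8, -0.0, -34.9] rotvec [-0.06, 0.04, 0.01]
[150, 154, 153, 154, 155, 154, 155, 157, 140, 74, 44, 63, 64, 62, 62, 61, 60, 62, 62, 63, 61, 62, 60, 61, 62, 62, 61, 62, 61, 60, 74, 102, 117, 115, 112, 135, 156, 155, 155, 152, 147, 147, 147, 148, 148, 148, 147, 139, 131, 132, 133, 133, 135, 136, 137, 137, 137, 137, 141, 158]
[152, 154, 154, 153, 153, 154, 155, 157, 139, 70, 45, 62, 63, 61, 62, 61, 62, 62, 63, 61, 61, 63, 61, 61, 62, 62, 62, 62, 62, 60, 73, 102, 116, 115, 112, 134, 156, 156, 154, 151, 146, 146, 146, 147, 146, 147, 145, 137, 132, 134, 134, 136, 136, 136, 138, 138, 137, 138, 140, 154]
[59, 58, 59, 61, 61, 61, 61, 62, 61, 62, 47, 32, 26, 68, 124, 136, 134, 133, 134, 134, 134, 134, 135, 136, 136, 136, 135, 134, 135, 135, 135, 134, 133, 134, 135, 135, 135, 134, 135, 135, 134, 134, 134, 134, 134, 135, 135, 135, 136, 134, 134, 135, 135, 134, 133, 134, 134, 133, 134, 134, 135, 135, 134, 135, 134, 133, 134, 134, 134, 134, 134, 134, 134, 134, 134, 133, 133, 135, 129, 126, 112, 105, 94, 55, 30, 35, 55, 63, 61, 61, 62, 61, 62, 63, 62]
```

View pics/w5.png

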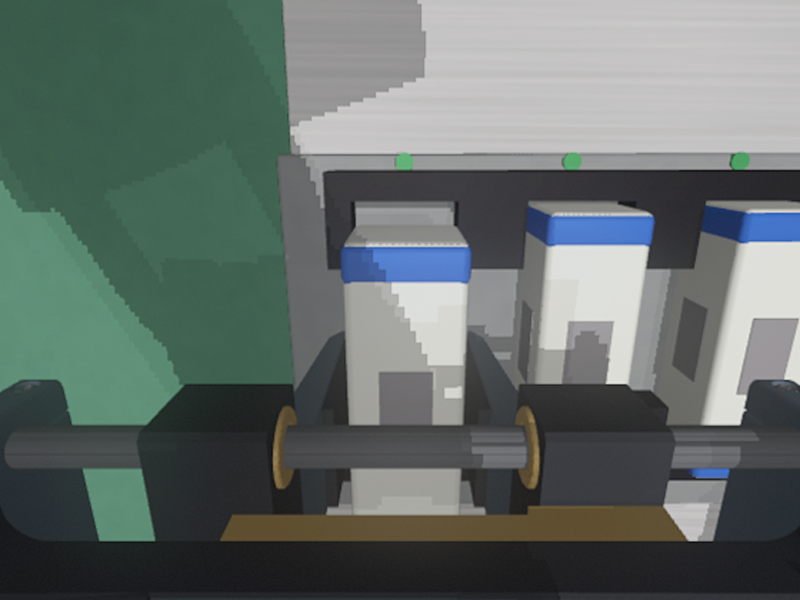

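Packs 2 and 3 look seated (end edges at row ~208–210). The held pack's end edge is at row 246, a 44 px gap to the wall against 34 px before, so it sits about 3.5 mm too far towards +x. I correct that and lower it.

>>> {"fn": "apply_moves", "kwargs": {"increments": [[-1, -0.0037, 0, -0.008, 0, 0, 0], [-1, 0, 0, -0.01, 0, 0, 0], [-1, 0, 0, -0.01, 0, 0, 0], [-1, 0, 0, -0.006, 0, 0, 0], [-1, 0, 0, 0, 0, 0, 0]]}}

```text
time_s: 44.87
ee_pos: [553.8, 213.4, 36.0]
ee_rot: [-180.0, -0.2, -179.4]
force: [-0.5, -0.1, -7.0]
gripper_width: 39.7
gripper_force: 45.0
```

>>> {"fn": "apply_moves", "kwargs": {"increments": [[-1, 0, 0, 0, 0, 0, 0], [-1, 0, 0, 0, 0, 0, 0]]}}

```text
time_s: 45.03
ee_pos: [554.3, 213.5, 36.2]
ee_rot: [180.0, -0.1, -179.4]
force: [-0.6, -0.4, -6.2]
gripper_width: 39.9
gripper_force: 45.0
```

```bash
python3 -c "
from h import *
tq(4)"
```

```text
torque [0.093 0.016 0.017] sd [0.031 0.048 0.052] force [-0.26 -0.06 -5.94] rot [ 1.800e+02 -1.000e-01 -1.794e+02] pos [554.4 213.6  36.5]
```

>>> {"fn": "apply_moves", "kwargs": {"increments": [[0.15, 0, 0, 0, 0, 0, 0], [0.15, 0, 0, 0, 0, 0, 0], [0.15, 0, 0, 0, 0, 0, 0], [0.15, 0, 0, 0.02, 0, 0, 0], [0.15, 0, 0, 0.04, 0, 0, 0]]}}

```text
time_s: 45.65
ee_pos: [551.7, 212.6, 93.9]
ee_rot: [-179.9, -0.5, -179.4]
force: [0.4, 0.2, -0.3]
gripper_width: 52.4
gripper_force: 0.0
```

>>> {"fn": "apply_moves", "kwargs": {"increments": [[0.15, 0, 0, 0.04, 0, 0, 0], [0.15, 0, 0, 0.04, 0, 0, 0], [-1, 0.005, 0.012, 0.035, 0, 0, 0], [-1, 0.02, 0.02, 0.03, 0, 0, 0], [-1, 0.02, 0.02, 0.03, 0, 0, 0]]}}

```text
time_s: 46.07
ee_pos: [599.6, 265.8, 276.0]
ee_rot: [179.9, 0.2, -179.4]
force: [2.4, 0.3, -0.5]
gripper_width: 35.5
gripper_force: 0.0
```

>>> {"fn": "apply_moves", "kwargs": {"increments": [[-1, 0.025, 0.02, 0.03, 0, 0, 0], [-1, 0.025, 0.002, 0.03, 0, 0, 0], [-1, 0, 0, 0, 0, 0, 0], [-1, 0, 0, 0, 0, 0, 0]]}}

```text
time_s: 46.4
ee_pos: [649.5, 287.0, 332.3]
ee_rot: [179.9, 0.2, -179.4]
force: [0.2, 0.2, -1.1]
gripper_width: 8.8
gripper_force: 0.0
```

```bash
python3 - <<'E'
from h import *
st(); f=cams.grab_frame("wrist"); np.save("w6.npy",f,allow_pickle=True); save(f,"w6.png")
E
```

```text
46.4 [649.53, 287.02, 332.28] [179.87, 0.2, -179.4] [0.17, 0.22, -1.07] [0.11, 0.0, 0.05] 8.81 0.0
```

View pics/w6.png

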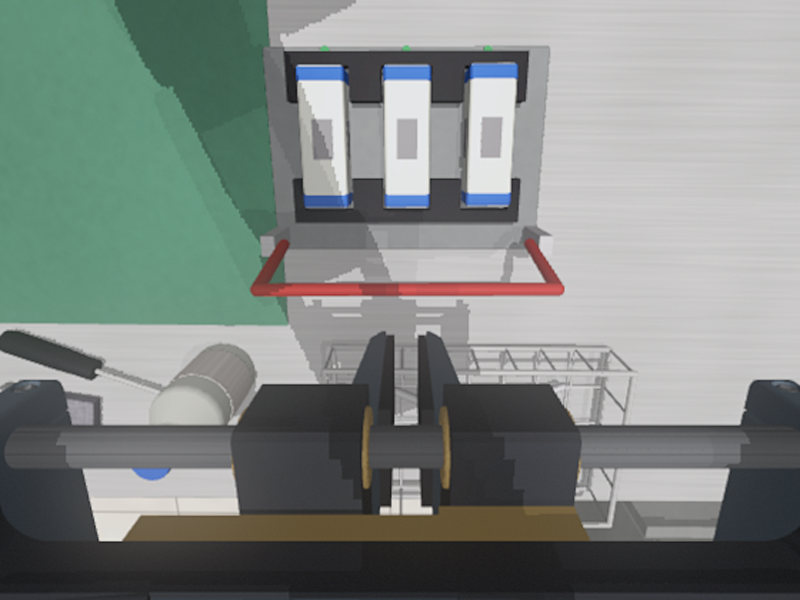

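All three packs lie level in their pockets (ends at rows ~65 and ~208). The bail is open, with its bar at row ~290. I bring the shut fingers behind the bar and push it over along its arc.

>>> {"fn": "apply_moves", "kwargs": {"increments": [[-1, 0.025, 0, 0, 0, 0, 0], [-1, 0.026, 0.001, 0, 0, 0, 0], [-1, 0, 0, -0.03, 0, 0, 0], [-1, 0, 0, -0.04, 0, 0, 0], [-1, 0, 0, -0.04, 0, 0, 0]]}}

```text
time_s: 46.87
ee_pos: [698.1, 286.9, 218.5]
ee_rot: [180.0, -0.1, -179.4]
force: [-0.0, 0.1, -0.4]
gripper_width: 0.6
gripper_force: 0.0
```

>>> {"fn": "apply_moves", "kwargs": {"increments": [[-1, 0, 0, -0.04, 0, 0, 0], [-1, 0, 0, -0.033, 0, 0, 0], [-1, 0, 0, 0, 0, 0, 0], [-1, 0, 0, 0, 0, 0, 0], [-1, 0, 0, 0, 0, 0, 0]]}}

```text
time_s: 47.28
ee_pos: [699.5, 287.7, 149.5]
ee_rot: [179.9, 0.1, -179.4]
force: [-0.3, 0.8, 0.8]
gripper_width: 0.7
gripper_force: 0.0
```

>>> {"fn": "apply_moves", "kwargs": {"increments": [[-1, -0.008, 0, 0, 0, 0, 0], [-1, -0.008, 0, 0, 0, 0, 0], [-1, -0.008, 0, 0, 0, 0, 0], [-1, -0.008, 0, 0, 0, 0, 0], [-1, 0, 0, 0, 0, 0, 0]]}}

```text
time_s: 47.7
ee_pos: [665.4, 287.9, 148.9]
ee_rot: [179.9, -0.0, -179.4]
force: [0.7, 0.5, 0.4]
gripper_width: 0.3
gripper_force: 0.0
```

>>> {"fn": "apply_moves", "kwargs": {"increments": [[-1, -0.008, 0, 0, 0, 0, 0], [-1, -0.008, 0, 0, 0, 0, 0], [-1, -0.007, 0, 0, 0, 0, 0], [-1, -0.007, 0, -0.002, 0, 0, 0], [-1, -0.007, 0, -0.002, 0, 0, 0]]}}

```text
time_s: 48.12
ee_pos: [629.4, 287.4, 142.9]
ee_rot: [180.0, -0.1, -179.4]
force: [1.6, -0.7, -1.6]
gripper_width: 0.2
gripper_force: 1.0
```

```bash
python3 - <<'E'
from h import *
st(); g=cams.grab_frame("side")
for b in finder.boxes_of("bail_bar","side")[:1]: print(b)
need((623,287.5,142),180.6)
E
```

```text
48.12 [629.38, 287.44, 142.88] [179.99, -0.06, -179.39] [1.61, -0.75, -1.58] [0.08, -0.43, 0.01] 0.22 1.0
need mm [-5.2, -0.0, -0.7] rotvec [0.01, -0.22, -0.03]
```

Contact is light (about 2 N). I continue along the arc.

>>> {"fn": "apply_moves", "kwargs": {"increments": [[-1, -0.006, 0, -0.002, 0, 0, 0], [-1, -0.006, 0, -0.004, 0, 0, 0], [-1, -0.006, 0, -0.005, 0, 0, 0], [-1, -0.006, 0, -0.006, 0, 0, 0], [-1, -0.005, 0, -0.006, 0, 0, 0]]}}

```text
time_s: 48.63
ee_pos: [600.2, 287.6, 119.8]
ee_rot: [180.0, -0.1, -179.4]
force: [0.5, 0.2, 0.6]
gripper_width: 0.4
gripper_force: 0.4
```

>>> {"fn": "apply_moves", "kwargs": {"increments": [[-1, -0.005, 0, -0.006, 0, 0, 0], [-1, -0.004, 0, -0.006, 0, 0, 0], [-1, 0, 0, 0, 0, 0, 0], [-1, 0, 0, 0, 0, 0, 0]]}}

```text
time_s: 48.97
ee_pos: [591.4, 287.5, 107.7]
ee_rot: [-180.0, -0.2, -179.4]
force: [-0.0, -0.4, -0.5]
gripper_width: 0.7
gripper_force: 0.0
```

```bash
python3 - <<'E'
from h import *
st(); g=cams.grab_frame("side")
save(g,"b1.png")
m=blobs(g,(0,130,60),(8,255,255),40)[0]
for b,s in m: print(b,s)
for t in (20,30,40,50,60):
    r=np.radians(t); print(t,proj(g,[[647-90*np.cos(r),288+e,60+90*np.sin(r)] for e in(-112,112)]).round(0).tolist())
E
```

```text
48.97 [591.39, 287.48, 107.73] [-179.99, -0.16, -179.38] [-0.01, -0.35, -0.46] [0.13, -0.07, -0.0] 0.67 0.0
[171.3 115.9] [161, 108, 28, 21, 167]
[302.8 157. ] [269, 137, 66, 34, 1540]
[209.3 299.1] [167, 246, 70, 89, 548]
20 [[238.0, 252.0], [205.0, 333.0]]
30 [[234.0, 248.0], [201.0, 328.0]]
40 [[230.0, 243.0], [195.0, 323.0]]
50 [[225.0, 239.0], [189.0, 319.0]]
60 [[220.0, 236.0], [182.0, 315.0]]
```

View pics/b1.png

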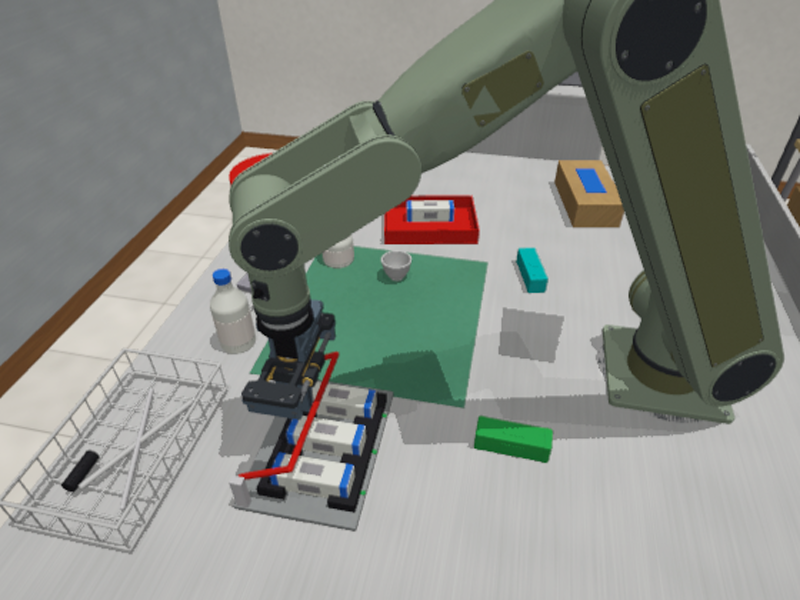

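The bar has swung over to about 25°, with its ends near (336,355) and (292,468). Now I press it down from above.

>>> {"fn": "apply_moves", "kwargs": {"increments": [[-1, 0.005, 0, 0.01, 0, 0, 0], [-1, 0, 0, 0.03, 0, 0, 0], [-1, -0.017, 0, 0, 0, 0, 0], [-1, -0.017, 0, 0, 0, 0, 0], [-1, 0, 0, 0, 0, 0, 0]]}}

```text
time_s: 49.43
ee_pos: [560.8, 287.5, 149.3]
ee_rot: [180.0, -0.2, -179.4]
force: [-0.5, -0.3, -1.6]
gripper_width: 0.4
gripper_force: 0.0
```

>>> {"fn": "apply_moves", "kwargs": {"increments": [[-1, 0, 0, -0.015, 0, 0, 0], [-1, 0, 0, -0.012, 0, 0, 0], [-1, 0, 0, -0.01, 0, 0, 0], [-1, 0, 0, -0.01, 0, 0, 0], [-1, 0, 0, -0.008, 0, 0, 0]]}}

```text
time_s: 49.85
ee_pos: [563.3, 287.5, 92.3]
ee_rot: [180.0, -0.1, -179.4]
force: [0.5, 0.9, 1.0]
gripper_width: 0.1
gripper_force: 0.4
```

>>> {"fn": "apply_moves", "kwargs": {"increments": [[-1, 0, 0, -0.006, 0, 0, 0], [-1, 0, 0, -0.004, 0, 0, 0], [-1, 0, 0, -0.002, 0, 0, 0], [-1, 0, 0, 0, 0, 0, 0], [-1, 0, 0, 0, 0, 0, 0]]}}

```text
time_s: 50.27
ee_pos: [563.5, 287.7, 81.6]
ee_rot: [180.0, -0.0, -179.4]
force: [0.1, 0.3, 0.1]
gripper_width: 0.3
gripper_force: 0.0
```

```bash
python3 -c "
from h import *
tq(3)"
```

```text
torque [ 0.123 -0.047 -0.008] sd [0.022 0.02  0.019] force [0.44 0.28 0.21] rot [ 179.9    0.  -179.4] pos [563.5 287.7  81.9]
```

>>> {"fn": "apply_moves", "kwargs": {"increments": [[-1, 0, 0, -0.0015, 0, 0, 0], [-1, 0, 0, -0.0015, 0, 0, 0], [-1, 0, 0, 0, 0, 0, 0], [-1, 0, 0, 0, 0, 0, 0]]}}

```text
time_s: 50.75
ee_pos: [563.5, 287.8, 79.1]
ee_rot: [179.9, 0.0, -179.4]
force: [-0.2, -0.2, 4.3]
gripper_width: 0.6
gripper_force: 2.1
```

>>> {"fn": "apply_moves", "kwargs": {"increments": [[-1, 0, 0, 0.02, 0, 0, 0], [-1, 0, 0, 0.04, 0, 0, 0], [-1, 0.02, 0, 0.04, 0, 0, 0], [-1, 0.035, 0, 0.02, 0, 0, 0], [-1, 0.035, 0, 0.04, 0, 0, 0]]}}

```text
time_s: 51.17
ee_pos: [644.7, 287.3, 227.5]
ee_rot: [-180.0, -0.1, -179.4]
force: [1.1, -0.1, -0.3]
gripper_width: 0.4
gripper_force: 0.0
```

>>> {"fn": "apply_moves", "kwargs": {"increments": [[-1, 0, 0, 0.04, 0, 0, 0], [-1, 0, 0, 0.04, 0, 0, 0], [-1, 0, 0, 0, 0, 0, 0], [-1, 0, 0, 0, 0, 0, 0]]}}

```text
time_s: 51.5
ee_pos: [645.2, 287.9, 310.0]
ee_rot: [179.8, 0.3, -179.4]
force: [-0.2, -0.9, -1.0]
gripper_width: 0.5
gripper_force: 0.0
```

```bash
python3 - <<'E'
from h import *
st(); f=cams.grab_frame("wrist"); s=cams.grab_frame("side")
def hp(F,t):
    r=np.radians(t); return proj(F,[[647-90*np.cos(r)-e*.01,288+e,60+90*np.sin(r)] for e in(-107,107)]).round(0).tolist()
for t in(0,4,8): print(t,"wrist",hp(f,t),"side",hp(s,t))
a=cv2.resize(f["color"],(480,360)); b=cv2.resize(s["color"][200:380,120:320],(400,360)); cv2.imwrite("pics/end.png",cv2.resize(np.hstack([a,b]),(800,327))[:,:,::-1])
for c,F in(("w",f),("s",s)):
    for q,st_ in blobs(F,(0,130,60),(8,255,255),100)[0]: print(c,q,st_)
E
```

```text
51.5 [645.24, 287.91, 309.97] [179.84, 0.27, -179.4] [-0.18, -0.9, -1.01] [0.08, -0.07, -0.02] 0.46 0.0
0 wrist [[192.0, 101.0], [376.0, 101.0]] side [[240.0, 263.0], [210.0, 340.0]]
4 wrist [[190.0, 101.0], [377.0, 101.0]] side [[239.0, 261.0], [210.0, 338.0]]
8 wrist [[189.0, 102.0], [379.0, 102.0]] side [[239.0, 259.0], [209.0, 336.0]]
w [282.  117.5] [183, 97, 201, 84, 2780]
s [189.7 116.6] [172, 107, 36, 28, 440]
s [301.3 156.1] [269, 137, 66, 34, 1637]
s [214.1 303.5] [167, 254, 76, 90, 692]
```

View pics/end.png

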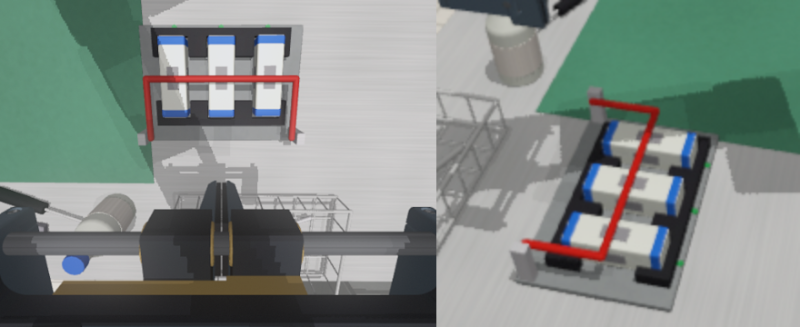

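The bail lies flat across the three seated packs, and the 4 N contact at tip height 65 mm fits fully shut. Pack P1 is in the tray and the arm is clear, so I hand in.

```bash
python3 -c "
from workcell import env
print(env.job_done())"
```

```text
the job is handed in; nothing more can be done
None
```

The job is handed in: the one pack with a loose core is in the red tray, the three sound packs are in the dock pockets, and the bail is shut; the judge's result was not shown.

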